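# Photograph a pump seal: prop the backing board, hold the seal up in tongs

## Robot

A 7-joint arm with a two-finger parallel gripper is mounted at the origin on the work surface. World frame = base frame: x ahead of the robot, y to its left, z up, the work surface at z = 0. Lengths are in m, angles in rad, forces in N, time in s.
With the tool pointing down it reaches from about 0.425 to 0.875 m from the base axis. Payload 4.7 kg.
Tool frame: the origin (TCP) lies on the mounting face of the last link; the fingertips stand 182 mm ahead of it and the grasp point (between the pads) lies 164 mm ahead of it; x points along the fingers, y is the direction in which the jaws open and shut, and the axes are right-handed (so a half turn about x gives the same grasp; the last joint's range is limited). The gripper opens to 87 mm and grips with 3 to 60 N. Pads are 19 mm wide; open, the fingers measure 117 mm over their backs; the gripper's body (75 mm by 190 mm) begins 51 mm behind the grasp point.
Start: joints at [1.284, 0.321, -0.07, 1.45, 0.023, 1.371, -0.057], TCP at [0.193, -0.621, 0.405] pointing down, gripper open.
Joint ranges: [-2.86, 2.86], [-0.3, 2.09], [-1.38, 1.24], [0.06, 2.45], [-1.56, 4.7], [0.09, 2.05], [-2.69, 2.69]. Speed limits (rad/s): [2.57, 2.57, 3.14, 3.14, 3.14, 3.14, 3.14].

## Interface

Orientations are given as a rotation vector (axis times angle).
In Python, from bench import monitor, get_image, ctrl gives the robot as it stands.
- The arm moves only by the shell command python3 -m creep 'ROWS' [FORCE]. ROWS is JSON, a list of rows, each a list of 7 numbers: the shift along the tool's x, y, z in mm, then the turn, a rotation vector about the tool's x, y, z in rad, then the finger opening in mm, from 0 to 87. A call has 1 to 5 rows; each row shifts and turns the commanded pose from where the row before left it, along the tool's axes as they then stand; what a row does not reach is not made up. A row lasts 1/10 s, in which the tool goes at most 50 mm and 8.59 degrees, less where a joint would pass 70% of its speed; a pose out of reach is approached as far as the arm can. A call is refused whole if a number of a shift passes 50 or a number of a turn 0.15, either way. A call with a gripper value outside its range is refused whole. The fingers move at their own pace and stop on an object; FORCE is the grip in N (left out, the last holds). Time passes only in rows, so rows that do not move let the fingers close. It gives the time, the measured TCP pose, the force and the opening at its end, in the units of the state.
- monitor.get_state(): the state, without advancing time (a new reading comes with each control period).
- get_image(name): name is "scene" or "top"; returns a dict with "img" (400x640x3 uint8, red, green, blue), "mtx" (3x3 intrinsics, pixels), "D" ([k1, k2, p1, p2, k3] as OpenCV has them; the pictures are not rectified), "view" (4x4, takes a point from world to camera coordinates). Camera axes: x right, y up, looking along -z (the intrinsics and any distortion apply to the point x, -y, -z); pixel columns grow to the right and rows downward; lengths in m; the calibration is good to about 2 mm. A picture is of the moment at which its call begins. There is no depth.
- ctrl.close_job(): hands the job in, once; it reports no verdict.
The state is a dict: "time": time; "joint_positions": joint angles; "qd": joint speeds; "joint_torque": joint torques, N m; "position": TCP position; "tool_rot": TCP orientation; "ft_force": force on the tool from outside, world axes, zero at the start; "torque": the same for the moment, N m; "grip_width": opening from 0.0 (shut) to 1.0 (fully open).
Only numpy, scipy, OpenCV 4.12 (cv2) and the standard library are available. Lean on these libraries where they do the work, as an engineer would, in place of code of your own. Each camera call takes 0.05 s, during which the arm holds its last target.

## Task

Set up the photo of the washed pump seal: take the white board out of the wire rack, stand it the same way up on the bench, lean it back squarely against the rim of the black crate on the side that faces the robot, and let go of it. Then pick up the tongs, close their red jaws on the seal, the tallest of the three parts on the draining plate, and lift it off; the gripper itself must not touch the seal, and the bearing and the brass bush beside it stay where they are. Finish while still holding the seal up in the tongs, upright, in front of the middle of the leaning board and about 8 cm from it, with the tongs clear of the board, the crate and the plate.

Things in the scene. Friction and masses are not known exactly. Their poses are not given: they have to be found in the camera images.
- board_center (a point): centre of the white board, a loose slab 8 mm thick (its x), 150 mm wide (y), 180 mm tall (z, up), about 150 g. It stands upright in a slot of the wire rack, its foot 10 mm above the bench. The wire hoops at its faces reach 72 mm above the bench: grip the top edge and lift 75 mm before moving sideways. An 85 mm high card, fixed in the rack, stands 50 mm from it towards its +x.
- crate_rim (a point): middle of the upper front edge of the black crate, 120 mm above the bench; x points into the crate, y along the rim, z up. The crate is heavy and fixed: 200 mm deep, 300 mm wide, 120 mm high, front face upright. Motors in it reach 22 mm above the rim, 40 mm or more behind its face. With its foot about 32 mm in front of the face the board leans 0.26 rad from upright.
- drainer_top (a point): centre of the top of the steel draining plate, 130 mm (x) by 220 mm (y), fixed, its top 30 mm above the bench. Three washed parts stand on it in a row, 80 mm apart along its y and within 10 mm of its middle in x, in any order; the free way in for the tongs is along its x, from the robot's side.
- seal_center (a point): centre of the pump seal, a loose upright cylinder 34 mm in diameter and 40 mm tall, 80 g (more or less): steel cup below, steel spring coils over black rubber in the middle, black head with a white ring on top. Its z points up.
- bearing_center (a point): centre of the ball bearing lying flat on the plate, steel, 40 mm in diameter, 14 mm high; leave alone
- bush_center (a point): centre of the brass bush standing on the plate, 38 mm flange, 26 mm high; leave alone
- tongs_grip (a point): middle of the spring tongs, between their two black rubber finger grips, 14 mm above the bench. x points to the jaws, y across the arms, z up. The tongs, 200 mm long, 110 g, lie flat and balance near here. The grips are 50 mm long, 22 mm high (from 3 mm above the bench), 45 mm over both when open, 34 mm when the jaws hold a 34 mm thing. The spring pushes back 3.5 N open, 7 N so closed.
- tongs_jaws (a point): point midway between the two red silicone jaws, 103 mm ahead of tongs_grip on its x, same axes. Each jaw is 34 mm long, 28 mm high, 5 mm thick; open, the inner faces are 60 mm apart; 34 mm apart they are parallel. Squeezing the grips to about 41 mm carries the tongs with the jaws still 50 mm apart; 15 to 30 N of grip holds the seal firmly.
There are look-alikes about, which are no part of the job. Leave any green or turquoise look-alike of the part that bears board_center alone.

How it is judged:
By the outcome, as a careful person would: the job done as asked, in the order asked, and still so for the second after the job is handed in, while the arm keeps its last pose, push and grip.
It also fails if it takes over 67 s, if anything falls off the work surface, if the arm or the gripper's body presses on something with over 40 N, if the wrist force passes 120 N, or if a joint passes its speed limit or range.

## Working session

There is one attempt and no reset: what is moved stays moved. The work goes in short steps, Python scripts to look and compute and a shell command to move; the robot and the scene stay as the last step left them, time stands still between calls to the robot, and variables do not carry over. Pictures are saved under pics/ and viewed, and the job is handed in when it is done.

```bash
ls; mkdir -p pics; python3 - <<'E'
from bench import monitor,get_image,ctrl
import cv2,numpy as np
s=monitor.get_state();print(s)
for n in("scene","top"):
    d=get_image(n);cv2.imwrite(f"pics/{n}0.png",d["img"][:,:,::-1]);np.savez(f"{n}0.npz",**d)
    print(n,d["mtx"],d["D"],d["view"])
E
```

```text
pics
{'time': 0.0, 'joint_positions': array([ 1.28411815,  0.32183981, -0.07008247,  1.45166636,  0.02264186,
        1.37078846, -0.05692113]), 'qd': array([-6.94162131e-05,  2.72519826e-04,  5.35471084e-05, -1.66093205e-03,
        6.19880882e-04,  4.51262676e-04,  1.68658333e-03]), 'joint_torque': array([ 4.96910325e-04, -4.91293788e+01, -4.03623031e-01, -3.12533033e+01,
       -6.39680726e-02,  4.38070914e-02,  1.81966166e-04]), 'position': array([ 0.1924731 , -0.62064096,  0.40365459]), 'tool_rot': array([ 2.05988499,  0.31417024, -2.06076783]), 'ft_force': array([-0.58725809,  0.21606393, -0.16320026]), 'torque': array([0.05799052, 0.0387644 , 0.03559623]), 'grip_width': 1.0012010251835033}
scene [[518.91152177   0.         317.04522211]
 [  0.         518.91152177 202.00914032]
 [  0.           0.           1.        ]] [0.03918936 0.         0.         0.         0.        ] [[-0.52229613  0.85255209 -0.01901822  0.38643778]
 [-0.5079687  -0.29312693  0.80996568  0.12115741]
 [ 0.68496318  0.4327026   0.58616883 -1.96761145]
 [ 0.          0.          0.          1.        ]]
top [[419.75440461   0.         312.62917124]
 [  0.         419.75440461 200.23145728]
 [  0.           0.           1.        ]] [0.00963592 0.         0.         0.         0.        ] [[ 0.01113872 -0.99982172 -0.01524674 -0.14550358]
 [ 0.98992448  0.00887344  0.14131803 -0.47824252]
 [-0.14115755 -0.01666722  0.98984683 -1.24898615]
 [ 0.          0.          0.          1.        ]]
```

View pics/scene0.png

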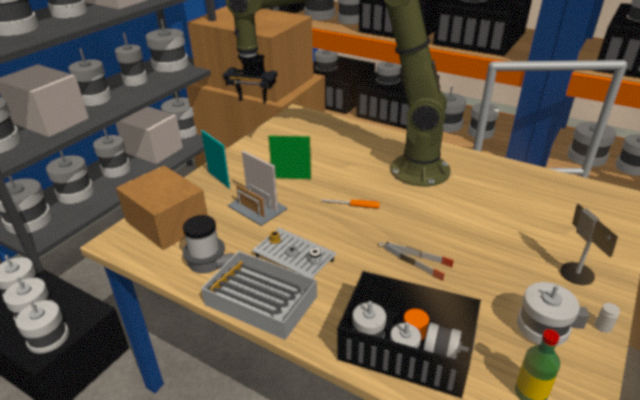

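View pics/top0.png

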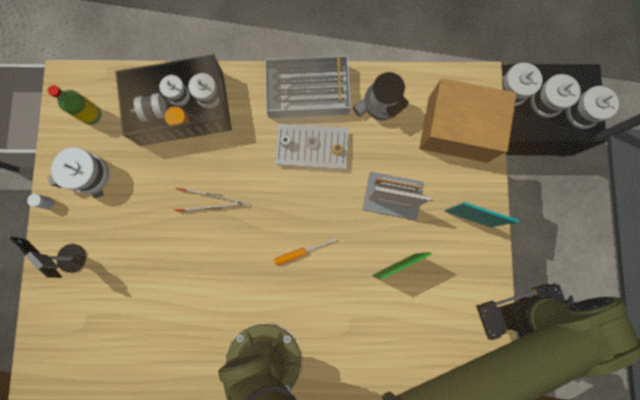

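The top view has +x up and +y left. The white board is at about (402,193) in the top view and (258,180) in the scene view. The turquoise (480,214) and green (403,265) slabs are the look-alikes. The plate is at (313,147), the tongs at (210,200) with jaws to the left (+y), and the crate at (173,100). I'll enlarge these next.

```bash
cat > h.py <<'E'
import cv2,numpy as np
from scipy.spatial.transform import Rotation as R
def load(f): 
    d=np.load(f);return {k:d[k] for k in d.files}
def snap(n,tag):
    from bench import get_image
    d=get_image(n);np.savez(f"{n}{tag}.npz",**d);return d
def ray(d,uv):
    p=cv2.undistortPoints(np.array(uv,float).reshape(-1,1,2),d["mtx"],d["D"]).reshape(-1,2)
    V=d["view"];Rm=V[:3,:3];c=-Rm.T@V[:3,3]
    dirs=np.c_[p[:,0],-p[:,1],-np.ones(len(p))]@Rm
    return c,dirs
def onz(d,uv,z):
    c,q=ray(d,uv);return c+q*((z-c[2])/q[:,2])[:,None]
def tri(ds,uvs):
    A=np.zeros((3,3));b=np.zeros(3);L=[]
    for d,uv in zip(ds,uvs):
        c,q=ray(d,[uv]);q=q[0]/np.linalg.norm(q[0]);P=np.eye(3)-np.outer(q,q);A+=P;b+=P@c;L.append((c,P))
    x=np.linalg.solve(A,b);return x,[np.linalg.norm(P@(x-c)) for c,P in L]
def proj(d,X):
    X=np.atleast_2d(X);V=d["view"];p=X@V[:3,:3].T+V[:3,3]
    return cv2.projectPoints(p*[1,-1,-1],np.zeros(3),np.zeros(3),d["mtx"],d["D"])[0].reshape(-1,2)
def crop(d,x0,y0,x1,y1,k,fn):
    im=cv2.resize(d["img"][y0:y1,x0:x1,::-1],None,fx=k,fy=k,interpolation=cv2.INTER_CUBIC)
    st=10
    for x in range((x0+9)//10*10,x1,20): cv2.putText(im,str(x),((x-x0)*k,10),0,.35,(0,0,255),1);cv2.line(im,((x-x0)*k,12),((x-x0)*k,18),(0,0,255),1)
    for y in range((y0+9)//10*10,y1,20): cv2.putText(im,str(y),(0,(y-y0)*k+4),0,.35,(0,0,255),1);cv2.line(im,(22,(y-y0)*k),(28,(y-y0)*k),(0,0,255),1)
    cv2.imwrite(fn,im)
E
python3 - <<'E'
from h import *
t=load("top0.npz");s=load("scene0.npz")
crop(t,350,160,450,230,8,"pics/c1.png")
crop(t,110,50,240,150,6,"pics/c2.png")
crop(t,165,110,365,225,4,"pics/c3.png")
crop(s,220,140,320,215,8,"pics/c4.png")
crop(s,240,215,345,285,7,"pics/c5.png")
crop(s,320,230,500,390,4,"pics/c6.png")
E
```

```text
(no output)
```

View pics/c1.png

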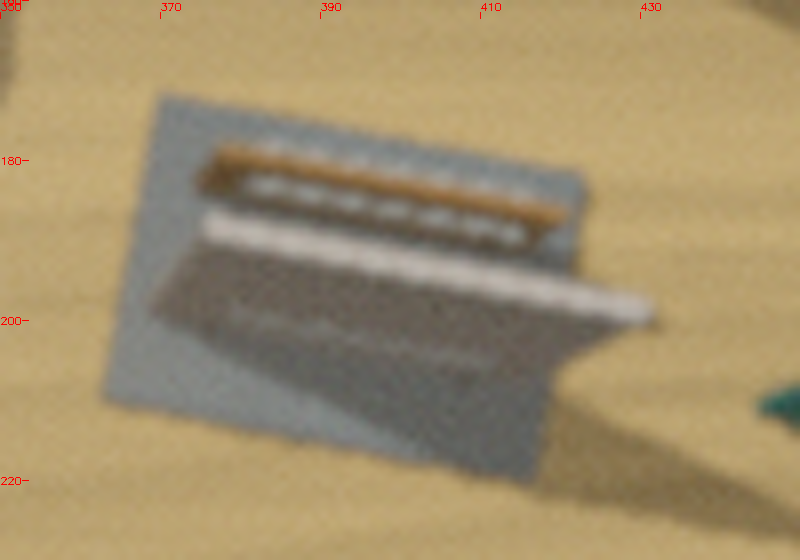

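View pics/c2.png

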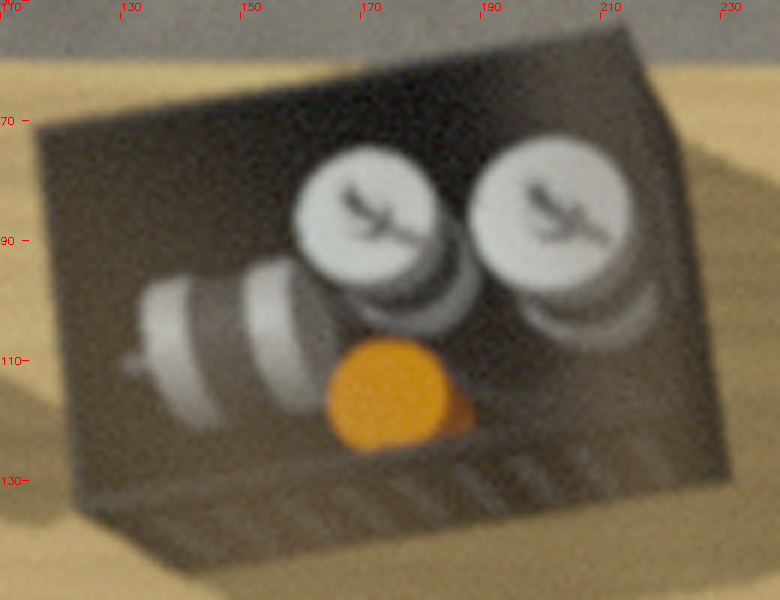

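View pics/c3.png

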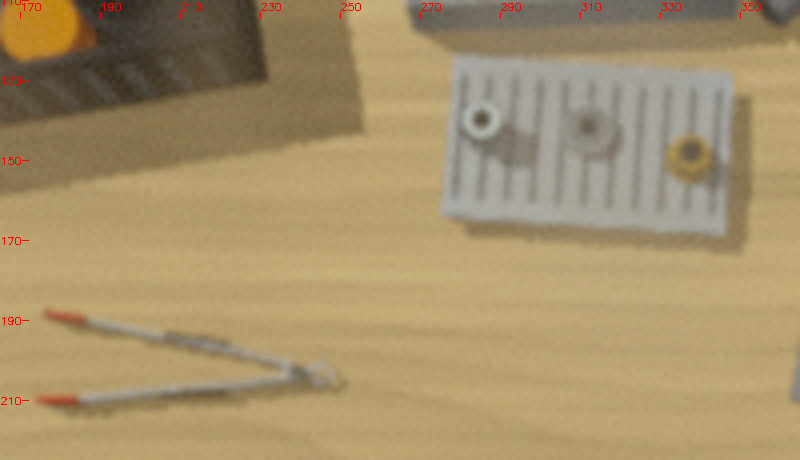

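View pics/c4.png

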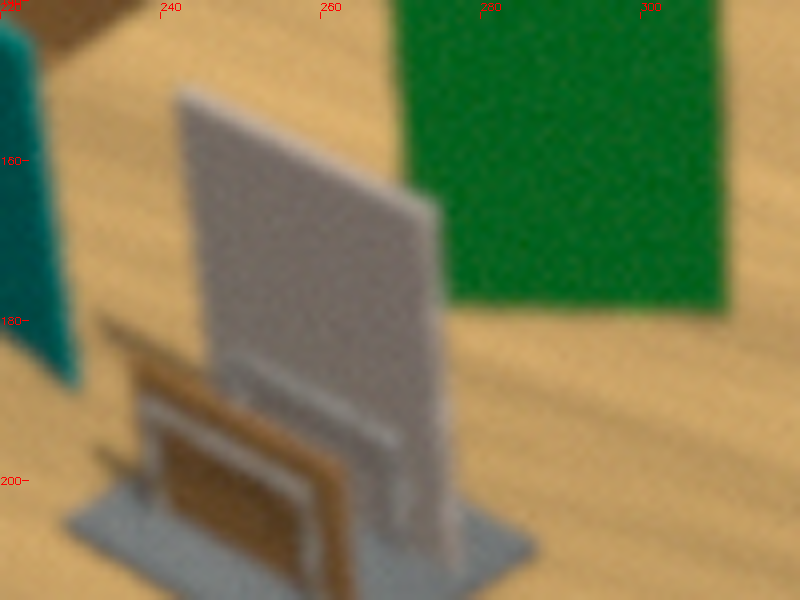

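View pics/c5.png

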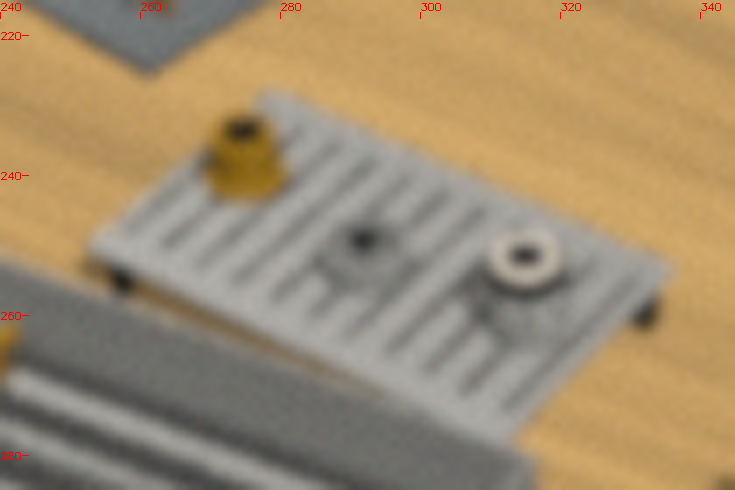

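View pics/c6.png

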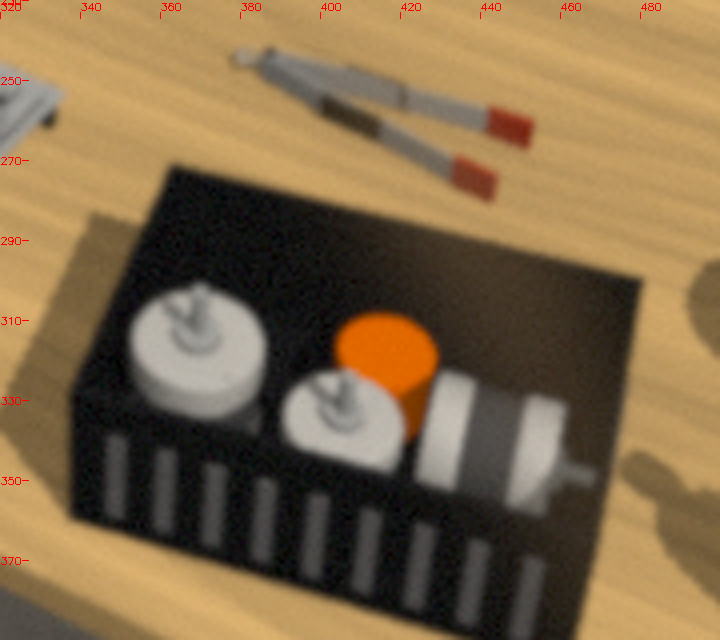

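```bash
python3 - <<'E'
from h import *
np.set_printoptions(precision=4,suppress=True)
t=load("top0.npz");s=load("scene0.npz")
print("cams",ray(t,[[0,0]])[0],ray(s,[[0,0]])[0])
print("crate bottom front",onz(t,[[142.5,146],[231.7,130.3]],0))
print("crate top fl, bl,br",onz(t,[[123.3,135],[116,71.5],[214.5,54.5]],.12))
print("scene crate top: front-left(+y) , front-right", onz(s,[[480,300],[362.5,271.5]],.12))
print("scene back right", onz(s,[[337.5,328]],.12))
print("board top in top view ends", onz(t,[[375.5,187.5],[431,199]],.19))
print("scene board top ends",onz(s,[[242,152],[274.5,166.5]],.19), [tri([t,s],[[375.5,187.5],[274.3,166]]),tri([t,s],[[431,199],[242.2,152]])])
print("rack base",onz(t,[[370,172],[423,182],[416.5,220],[363,210]],0.003))
print("plate top",onz(t,[[278.5,124],[348.5,128.5],[346,168.5],[276,164]],.03))
print("plate scene",onz(s,[[335.5,254],[313,277.5],[253,250],[278,228.5]],.03))
print("seal top top",onz(t,[[285.8,139.8]],.07),"scene",onz(s,[[314.8,251.7]],.07))
print("bearing",onz(t,[[312,142]],.044),onz(s,[[291,252]],.04))
print("bush",onz(t,[[337,148]],.056),onz(s,[[274.3,233]],.056))
print("jaw",onz(t,[[176,188.3],[186,190.3],[174.5,210],[184.5,210]],.014+.01))
print("scene jaws", onz(s,[[447.5,263.5],[437.5,275],[370+0,0]],.014)[:2])
E
```

```text
cams [ 0.2987 -0.1621  1.3017] [1.6111 0.5574 1.0626]
crate bottom front [[0.6551 0.4074 0.    ]
 [0.7093 0.1228 0.    ]]
crate top fl, bl,br [[0.6549 0.4134 0.12  ]
 [0.8504 0.4496 0.12  ]
 [0.906  0.157  0.12  ]]
scene crate top: front-left(+y) , front-right [[0.6579 0.4165 0.12  ]
 [0.7139 0.1257 0.12  ]]
scene back right [[0.9101 0.1625 0.12  ]]
board top in top view ends [[ 0.4933 -0.3115  0.19  ]
 [ 0.4634 -0.4585  0.19  ]]
scene board top ends [[ 0.4745 -0.4508  0.19  ]
 [ 0.495  -0.3043  0.19  ]] [(array([ 0.4923, -0.3097,  0.1891]), [np.float64(0.0021705778845681743), np.float64(0.0021705778845683746)]), (array([ 0.4642, -0.46  ,  0.1823]), [np.float64(0.0006973500975282462), np.float64(0.000697350097528372)])]
rack base [[ 0.5753 -0.3198  0.003 ]
 [ 0.5447 -0.4851  0.003 ]
 [ 0.4251 -0.462   0.003 ]
 [ 0.4547 -0.2971  0.003 ]]
plate top [[ 0.7213 -0.0306  0.03  ]
 [ 0.708  -0.2505  0.03  ]
 [ 0.58   -0.2427  0.03  ]
 [ 0.5926 -0.0257  0.03  ]]
plate scene [[ 0.6022 -0.0192  0.03  ]
 [ 0.7204 -0.0247  0.03  ]
 [ 0.7119 -0.2432  0.03  ]
 [ 0.589  -0.2373  0.03  ]]
seal top top [[ 0.6585 -0.058   0.07  ]] scene [[ 0.6627 -0.0533  0.07  ]]
bearing [[ 0.6597 -0.1369  0.044 ]] [[ 0.6708 -0.1321  0.04  ]]
bush [[ 0.6379 -0.2136  0.056 ]] [[ 0.6385 -0.2145  0.056 ]]
jaw [[0.5145 0.2835 0.024 ]
 [0.5085 0.252  0.024 ]
 [0.4468 0.2842 0.024 ]
 [0.4471 0.2534 0.024 ]]
scene jaws [[0.4568 0.2759 0.014 ]
 [0.5172 0.2682 0.014 ]]
```

```bash
python3 - <<'E'
from h import *
np.set_printoptions(precision=4,suppress=True)
t=load("top0.npz");s=load("scene0.npz")
print(R.from_rotvec([2.05988499,  0.31417024, -2.06076783]).as_matrix())
hsv=cv2.cvtColor(t["img"],cv2.COLOR_RGB2HSV)
# white board top strip in the top view
roi=np.zeros(hsv.shape[:2],np.uint8);roi[182:206,368:438]=1
m=((hsv[...,2]>180)&(hsv[...,1]<45)&(roi>0)).astype(np.uint8)
n,l,st,c=cv2.connectedComponentsWithStats(m);i=1+np.argmax(st[1:,4]);ys,xs=np.where(l==i)
r=cv2.minAreaRect(np.c_[xs,ys].astype(np.float32));print("board strip",st[i],r)
b=cv2.boxPoints(r);print(onz(t,b,.19),onz(t,[r[0]],.19))
roi[:]=0;roi[180:220,165:195]=1
m=((hsv[...,1]>120)&((hsv[...,0]<9)|(hsv[...,0]>172))&(roi>0)).astype(np.uint8)
n,l,st,c=cv2.connectedComponentsWithStats(m);print("jaws",st,c);J=[c[i] for i in range(1,n) if st[i,4]>10]
print(onz(t,J,.022), onz(t,J,.022).mean(0))
print("tongs rear",onz(t,[[239,202],[243,203.5],[251,205.5]],.014))
print("grips black ",onz(t,[[213,195],[213,207.5]],.02))
for nm,uv in dict(green=[[375,278],[430,252],[376,279],[430,264]],teal=[[446,209],[518,220]]).items(): print(nm,onz(t,uv,.18),onz(t,uv,0))
hs=cv2.cvtColor(s["img"],cv2.COLOR_RGB2HSV);roi=np.zeros(hs.shape[:2],np.uint8);roi[250:285,425:460]=1
m=((hs[...,1]>120)&((hs[...,0]<9)|(hs[...,0]>172))&(roi>0)).astype(np.uint8)
n,l,st,c=cv2.connectedComponentsWithStats(m);print(st,c);print(onz(s,c[1:],.014))
E
```

```text
[[-0.0007  0.2963 -0.9551]
 [ 0.0018 -0.9551 -0.2963]
 [-1.     -0.0019  0.0001]]
board strip [422 196   8   3  12] ((425.47998046875, 197.1399688720703), (7.212489604949951, 1.2727923393249512), 8.13010311126709)
[[ 0.4679 -0.4343  0.19  ]
 [ 0.4713 -0.4349  0.19  ]
 [ 0.4687 -0.4538  0.19  ]
 [ 0.4653 -0.4532  0.19  ]] [[ 0.4683 -0.4441  0.19  ]]
jaws [[     0      0    640    400 255996]
 [   177    210      2      1      2]
 [   181    210      2      1      2]] [[319.5022 199.4998]
 [177.5    210.    ]
 [181.5    210.    ]]Traceback (most recent call last):
  File "<stdin>", line 15, in <module>
  File "h.py", line 14, in onz
    c,q=ray(d,uv);return c+q*((z-c[2])/q[:,2])[:,None]
        ~~~^^^^^^
  File "h.py", line 9, in ray
    p=cv2.undistortPoints(np.array(uv,float).reshape(-1,1,2),d["mtx"],d["D"]).reshape(-1,2)
      ~~~~~~~~~~~~~~~~~~~^^^^^^^^^^^^^^^^^^^^^^^^^^^^^^^^^^^^^^^^^^^^^^^^^^^^
cv2.error: OpenCV(4.12.0) /io/opencv/modules/calib3d/src/undistort.dispatch.cpp:347: error: (-215:Assertion failed) CV_IS_MAT(_src) && CV_IS_MAT(_dst) && (_src->rows == 1 || _src->cols == 1) && (_dst->rows == 1 || _dst->cols == 1) && _src->cols + _src->rows - 1 == _dst->rows + _dst->cols - 1 && (CV_MAT_TYPE(_src->type) == CV_32FC2 || CV_MAT_TYPE(_src->type) == CV_64FC2) && (CV_MAT_TYPE(_dst->type) == CV_32FC2 || CV_MAT_TYPE(_dst->type) == CV_64FC2) in function 'cvUndistortPointsInternal'
```

```bash
python3 - <<'E'
from h import *
np.set_printoptions(precision=4,suppress=True)
t=load("top0.npz");s=load("scene0.npz")
def blob(d,box,f,amin=8):
    im=d["img"];h=cv2.cvtColor(im,cv2.COLOR_RGB2HSV).astype(int)
    m=f(im.astype(int),h);z=np.zeros(m.shape,bool);x0,y0,x1,y1=box;z[y0:y1,x0:x1]=1
    n,l,st,c=cv2.connectedComponentsWithStats((m&z).astype(np.uint8))
    return [(st[i],c[i],np.argwhere(l==i)[:,::-1].astype(np.float32)) for i in range(1,n) if st[i,4]>=amin]
for st,c,p in blob(t,(368,182,438,206),lambda im,h:(im.min(2)>150)):
    r=cv2.minAreaRect(p);b=cv2.boxPoints(r);print("board",st,c,r);print(onz(t,b,.19),onz(t,[c],.19))
red=lambda im,h:(im[...,0]-im[...,1]>55)&(im[...,1]-im[...,2]<35)
J=[]
for st,c,p in blob(t,(165,180,195,220),red): print("jaw",st,c,onz(t,[c],.026));J.append(c)
for st,c,p in blob(s,(425,250,460,285),red): print("jawS",st,c,onz(s,[c],.014))
print("tongs rear",onz(t,[[239,202],[243,203.5],[251,205.5]],.014))
print("grips black ",onz(t,[[213,195],[213,207.5]],.02))
for nm,uv in dict(green=[[375,278],[430,252]],teal=[[446,209],[518,220]]).items(): print(nm,onz(t,uv,.18))
E
```

```text
board [376 187  55  13 132] [402.4242 192.9924] ((402.8796691894531, 193.11367797851562), (55.10750198364258, 2.424422025680542), 11.09372329711914)
[[ 0.4892 -0.3117  0.19  ]
 [ 0.4957 -0.313   0.19  ]
 [ 0.4682 -0.4564  0.19  ]
 [ 0.4618 -0.455   0.19  ]] [[ 0.479  -0.3831  0.19  ]]
jawS [442 257  11  10  74] [447.1486 261.5541] [[0.4493 0.2721 0.014 ]]
jawS [434 269  10  11  63] [438.3651 274.2222] [[0.513  0.2692 0.014 ]]
tongs rear [[0.4748 0.0882 0.014 ]
 [0.4702 0.0756 0.014 ]
 [0.4642 0.0505 0.014 ]]
grips black  [[0.4951 0.1686 0.02  ]
 [0.4561 0.1668 0.02  ]]
green [[ 0.2541 -0.3091  0.18  ]
 [ 0.3235 -0.4545  0.18  ]]
teal [[ 0.4382 -0.5003  0.18  ]
 [ 0.4106 -0.6892  0.18  ]]
```

```bash
python3 -m creep '[[-30,0,0,-0.15,0,0,60],[0,0,0,-0.15,0,0,60],[0,0,0,-0.15,0,0,60],[0,0,0,-0.15,0,0,60],[0,0,0,-0.15,0,0,60]]' && python3 -m creep '[[0,0,0,-0.15,0,0,60],[0,0,0,-0.15,0,0,60],[0,0,0,-0.03,0,0,60]]'
cat > go.py <<'E'
import sys
from h import *
from bench import monitor
np.set_printoptions(precision=4,suppress=True)
def rep(G,yaw,lean=0,off=.164):
    """G grasp point target, tool y at yaw, tilted so that tool x leans"""
    s=monitor.get_state();Rc=R.from_rotvec(s["tool_rot"]);M=Rc.as_matrix();g=s["position"]+off*M[:,0]
    cy,sy=np.cos(yaw),np.sin(yaw)
    y=np.array([cy,sy,0]);x=np.array([0,0,-1.]);T=R.from_matrix(np.c_[x,y,np.cross(x,y)])*R.from_rotvec([0,0,-lean])
    tcpT=np.array(G)-off*T.as_matrix()[:,0]
    print("t",round(s["time"],2),"grasp",g,"tooly yaw",np.arctan2(M[1,1],M[0,1]),"F",s["ft_force"],"w",round(s["grip_width"]*87,1))
    print("tcp shift mm in tool axes",M.T@(tcpT-s["position"])*1000,"turn",(Rc.inv()*T).as_rotvec())
if __name__=="__main__":
    a=[float(v) for v in sys.argv[1:]]
    rep(a[:3],*a[3:])
E
python3 go.py .479 -.384 .25 -.189
```

```text
time: 0.6
position: [0.1926, -0.6207, 0.4341]
tool_rot: [1.577, 0.922, -1.577]
ft_force: [0.1, -0.1, 0.4]
grip_width: 0.71
time: 0.9
position: [0.1925, -0.6208, 0.4342]
tool_rot: [1.347, 1.115, -1.346]
ft_force: [0.0, 1.0, -0.5]
grip_width: 0.687
t 0.9 grasp [ 0.1924 -0.6206  0.2702] tooly yaw -0.18821655492482037 F [ 0.0087  1.0056 -0.483 ] w 59.8
tcp shift mm in tool axes [  20.3361  237.1872 -286.1822] turn [ 0.0008 -0.0009  0.0004]
```

```bash
python3 -m creep '[[0,26,-32,0,0,0,60],[0,26,-32,0,0,0,60],[0,26,-32,0,0,0,60],[0,26,-32,0,0,0,60],[0,26,-32,0,0,0,60]]' && python3 -m creep '[[0,26,-32,0,0,0,60],[0,26,-32,0,0,0,60],[0,27,-31,0,0,0,60],[0,28,-31,0,0,0,60],[0,0,0,0,0,0,60]]'
python3 go.py .479 -.384 .17 -.189
python3 - <<'E'
from h import *
d=snap("scene",1);crop(d,200,60,340,220,5,"pics/d1.png")
d=snap("top",1);crop(d,340,130,460,280,4,"pics/d2.png")
E
```

```text
time: 1.4
position: [0.3514, -0.487, 0.4346]
tool_rot: [1.35, 1.112, -1.35]
ft_force: [0.3, -0.7, -0.1]
grip_width: 0.688
time: 1.9
position: [0.4846, -0.3784, 0.4346]
tool_rot: [1.346, 1.119, -1.337]
ft_force: [0.3, 0.2, 0.1]
grip_width: 0.69
t 1.9 grasp [ 0.4851 -0.3778  0.2706] tooly yaw -0.18137375084297686 F [0.259  0.1965 0.0911] w 60.0
tcp shift mm in tool axes [100.587   -4.7393   6.9601] turn [ 0.0076 -0.0044 -0.0025]
```

View pics/d1.png

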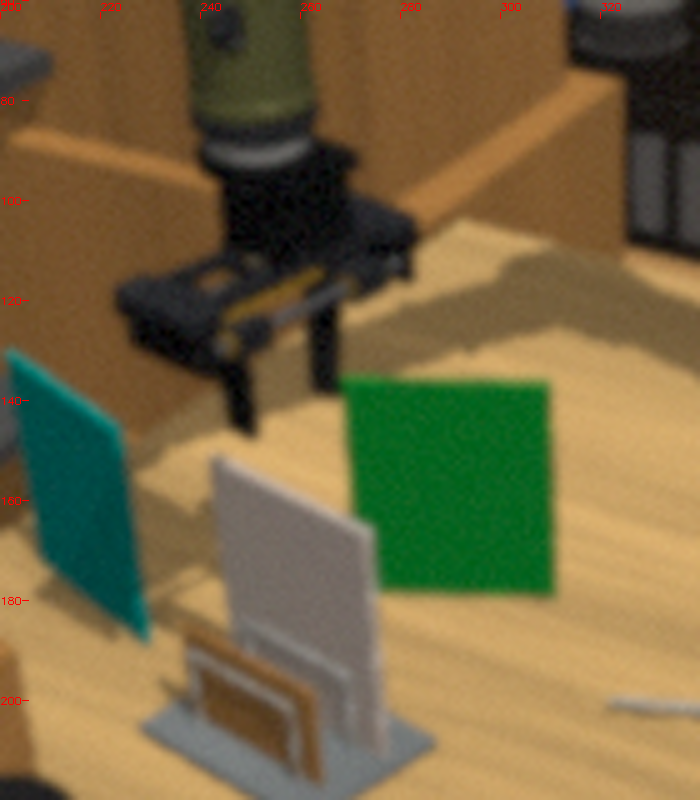

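View pics/d2.png

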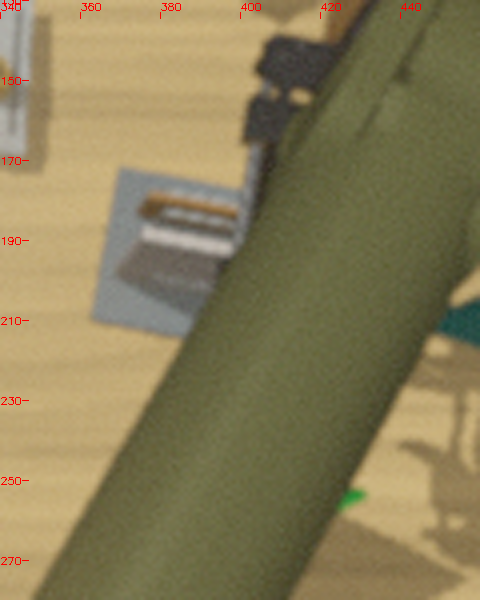

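The fingers (scene (248,140) and (265,132)) straddle the white board, whose top edge runs (242,152)–(274,166). The turquoise board (213,155) and green board (290,157) are clear of the gripper. Next I descend.

```bash
python3 -m creep '[[25,0,0,0,0,0,60],[25,0,0,0,0,0,60],[0,0,0,0,0,0,60]]'; python3 go.py .479 -.384 .17 -.189
```

```text
time: 2.3
position: [0.4768, -0.3859, 0.3808]
tool_rot: [1.35, 1.118, -1.355]
ft_force: [0.2, 0.7, -0.7]
grip_width: 0.689
t 2.3 grasp [ 0.4758 -0.3853  0.2168] tooly yaw -0.19421394419197502 F [ 0.2075  0.7395 -0.6652] w 60.0
tcp shift mm in tool axes [46.8257  2.1255 -2.1609] turn [-0.0052 -0.0024  0.0069]
```

```bash
python3 -m creep '[[20,0,0,0,0,0,60],[17,0,0,0,0,0,60],[10,0,0,0,0,0,60],[0,0,0,0,0,0,60],[0,0,0,0,0,0,60]]'; python3 go.py .479 -.384 .17 -.189
```

```text
time: 2.8
position: [0.4792, -0.3853, 0.3387]
tool_rot: [1.348, 1.112, -1.348]
ft_force: [-0.1, -0.3, -0.0]
grip_width: 0.689
t 2.8 grasp [ 0.4794 -0.3854  0.1747] tooly yaw -0.19107524503481266 F [-0.0722 -0.2575 -0.0134] w 60.0
tcp shift mm in tool axes [ 4.74   -0.4888 -1.2455] turn [-0.0021  0.0007 -0.0008]
```

```bash
python3 -m creep '[[5,0,0,0,0,0,60],[0,0,0,0,0,0,0],[0,0,0,0,0,0,0],[0,0,0,0,0,0,0],[0,0,0,0,0,0,0]]' 45;python3 -m creep '[[0,0,0,0,0,0,0],[0,0,0,0,0,0,0],[0,0,0,0,0,0,0]]'; python3 go.py .479 -.384 .17 -.189
python3 - <<'E'
from h import *
d=snap("scene",2);crop(d,200,60,340,220,5,"pics/e1.png")
E
```

```text
time: 3.3
position: [0.4794, -0.3847, 0.333]
tool_rot: [1.348, 1.113, -1.348]
ft_force: [0.3, 0.2, 0.3]
grip_width: 0.41
time: 3.6
position: [0.4793, -0.3847, 0.3328]
tool_rot: [1.348, 1.113, -1.348]
ft_force: [-0.2, 0.7, 0.2]
grip_width: 0.139
t 3.6 grasp [ 0.4793 -0.3847  0.1688] tooly yaw -0.18994159649114262 F [-0.186   0.7369  0.2423] w 12.1
tcp shift mm in tool axes [-1.2321 -0.4529 -0.643 ] turn [-0.0009  0.0001  0.    ]
```

View pics/e1.png

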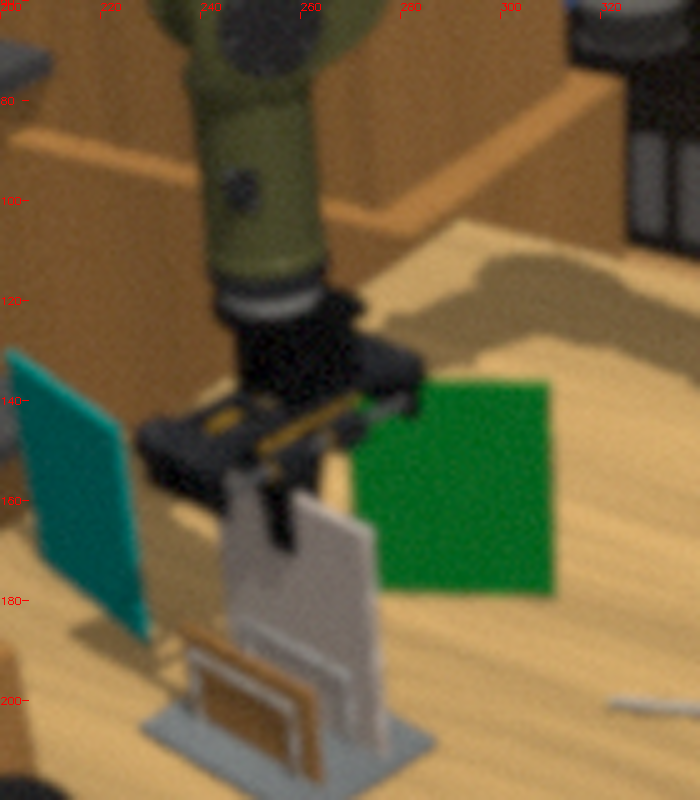

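The fingers straddle the white board at about (257,160), its top middle, and are still closing (12 mm). I let them finish and then lift 85 mm.

```bash
python3 -m creep '[[0,0,0,0,0,0,0],[0,0,0,0,0,0,0],[0,0,0,0,0,0,0],[-8,0,0,0,0,0,0],[-20,0,0,0,0,0,0]]' 45;python3 -m creep '[[-25,0,0,0,0,0,0],[-25,0,0,0,0,0,0],[-25,0,0,0,0,0,0],[-25,0,0,0,0,0,0],[0,0,0,0,0,0,0]]'; python3 go.py .479 -.384 .29 -.189
python3 - <<'E'
from h import *
d=snap("scene",3);crop(d,200,60,340,220,5,"pics/f1.png")
E
```

```text
time: 4.15
position: [0.4796, -0.3842, 0.3592]
tool_rot: [1.349, 1.116, -1.347]
ft_force: [2.2, -0.5, -2.9]
grip_width: 0.089
time: 4.65
position: [0.4797, -0.3847, 0.4651]
tool_rot: [1.347, 1.107, -1.346]
ft_force: [0.2, -0.9, -0.4]
grip_width: 0.088
t 4.65 grasp [ 0.4805 -0.3854  0.3011] tooly yaw -0.19007689386830878 F [ 0.1723 -0.9149 -0.3592] w 7.6
tcp shift mm in tool axes [11.1176 -0.9096 -0.6289] turn [-0.0011  0.0033 -0.0053]
```

View pics/f1.png

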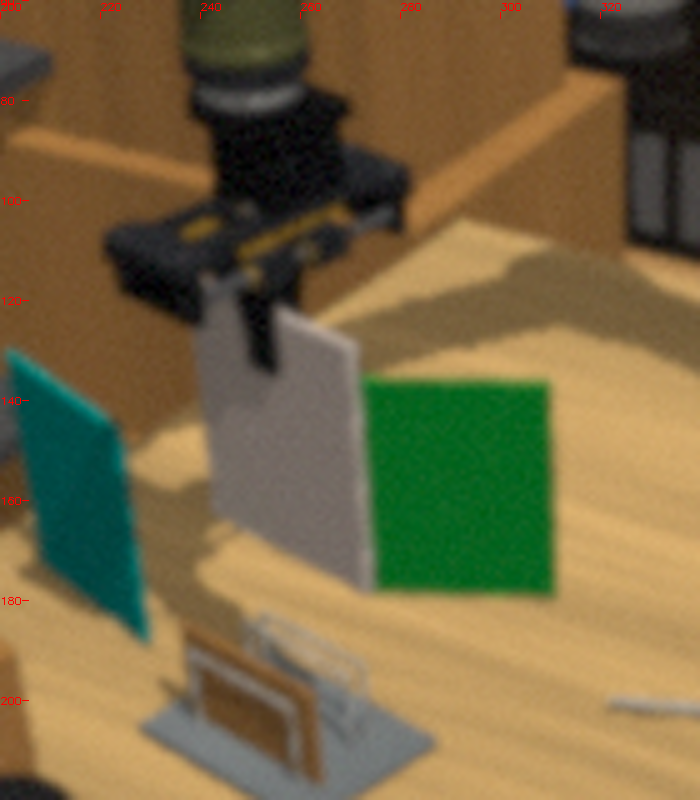

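```bash
python3 - <<'E'
from h import *
np.set_printoptions(precision=4,suppress=True)
def edge(d,z,cols,line,half=9,th=75):
    g=cv2.GaussianBlur(cv2.cvtColor(d["img"],cv2.COLOR_RGB2GRAY),(3,3),0).astype(float);P=[]
    for c in cols:
        r0=line(c);rr=np.arange(int(r0)-half,int(r0)+half);v=g[rr,c];dv=np.abs(np.diff(v));k=np.argmax(dv)
        w=dv[max(0,k-2):k+3];P.append([c,(rr[max(0,k-2):k+3]+.5)@w/w.sum()])
    P=np.array(P);vx,vy,x0,y0=cv2.fitLine(P.astype(np.float32),cv2.DIST_HUBER,0,.01,.01).ravel()
    res=(P[:,1]-y0)-(P[:,0]-x0)*vy/vx;print("res",res.std())
    e=np.array([[c,y0+(c-x0)*vy/vx] for c in (cols[0],cols[-1])]);X=onz(d,e,z);return X
s=load("scene0.npz");t=load("top0.npz")
for nm,X in (("scene rim",edge(s,.12,range(372,472),lambda c:271.5+(c-362.5)*28.5/117.5)),("top bottom",edge(t,0,range(150,225),lambda c:146-(c-142.5)*15.7/89.2))):
    d=X[1]-X[0];d=d if d[1]>0 else -d;d/=np.linalg.norm(d);print(nm,X,"yaw",np.arctan2(-d[0],d[1]), "x at y=.268",X[0]+d*(.268-X[0][1])/d[1])
E
```

```text
res 0.10990559834214747
res 0.18050934616403358
scene rim [[0.7059 0.1493 0.12  ]
 [0.6593 0.3949 0.12  ]] yaw 0.18755740361999743 x at y=.268 [0.6834 0.268  0.12  ]
top bottom [[0.6627 0.3837 0.    ]
 [0.7055 0.1474 0.    ]] yaw 0.1792671866641406 x at y=.268 [0.6837 0.268  0.    ]
```

```bash
python3 -m creep '[[-15,0,0,-0.12,0,0,0],[0,0,0,-0.12,0,0,0],[0,0,0,-0.13,0,0,0],[0,0,0,0,0,0,0]]'; python3 go.py .6343 .2598 .31 .184
```

```text
time: 5.1
position: [0.4789, -0.3847, 0.4739]
tool_rot: [1.076, 1.293, -1.076]
ft_force: [-0.4, 0.1, -2.5]
grip_width: 0.09
t 5.1 grasp [ 0.4785 -0.3844  0.3099] tooly yaw 0.18032951698921454 F [-0.3958  0.0983 -2.5006] w 7.8
tcp shift mm in tool axes [   0.7462  268.4657 -606.171 ] turn [-0.0037 -0.0024  0.0023]
```

```bash
python3 -m creep '[[0,10,-22,0,0,0,0],[0,18,-40,0,0,0,0],[0,18,-40,0,0,0,0],[0,18,-40,0,0,0,0],[0,18,-40,0,0,0,0]]'; python3 -m creep '[[0,18,-40,0,0,0,0],[0,18,-40,0,0,0,0],[0,18,-40,0,0,0,0],[0,18,-40,0,0,0,0],[0,18,-40,0,0,0,0]]';python3 -m creep '[[0,18,-40,0,0,0,0],[0,18,-40,0,0,0,0],[0,18,-40,0,0,0,0],[0,18,-40,0,0,0,0],[0,18,-40,0,0,0,0]]';python3 -m creep '[[0,6,-22,0,0,0,0],[0,0,0,0,0,0,0],[0,0,0,0,0,0,0]]'; python3 go.py .6343 .2598 .31 .184
```

```text
time: 5.6
position: [0.5272, -0.1893, 0.4746]
tool_rot: [1.078, 1.289, -1.079]
ft_force: [0.4, -0.9, -1.7]
grip_width: 0.085
time: 6.1
position: [0.5799, 0.0234, 0.4747]
tool_rot: [1.077, 1.288, -1.08]
ft_force: [0.7, 0.6, -0.5]
grip_width: 0.089
time: 6.6
position: [0.6331, 0.2361, 0.4742]
tool_rot: [1.077, 1.288, -1.081]
ft_force: [0.8, -0.2, -1.1]
grip_width: 0.087
time: 6.9
position: [0.6346, 0.2578, 0.4743]
tool_rot: [1.074, 1.289, -1.078]
ft_force: [0.3, -0.8, -2.6]
grip_width: 0.089
t 6.9 grasp [0.6343 0.2576 0.3103] tooly yaw 0.1792197189827584 F [ 0.3293 -0.8417 -2.6119] w 7.7
tcp shift mm in tool axes [ 0.2627  0.0117 -2.01  ] turn [-0.0048  0.0012  0.0024]
```

```bash
python3 -m creep '[[0,0,-2,-0.004,0,-0.13,0],[0,0,0,0,0,-0.13,0],[0,0,0,0,0,0,0]]'; python3 go.py .6834 .2680 .165 .184 .26
python3 - <<'E'
from h import *
d=snap("scene",4);crop(d,320,130,500,330,4,"pics/g1.png")
E
```

```text
time: 7.2
position: [0.6363, 0.2571, 0.4735]
tool_rot: [0.922, 1.457, -1.272]
ft_force: [1.6, 0.4, -1.7]
grip_width: 0.09
t 7.2 grasp [0.5943 0.2493 0.3151] tooly yaw 0.17853492622787923 F [ 1.5845  0.3884 -1.7074] w 7.9
tcp shift mm in tool axes [121.2265 126.3606  -2.7595] turn [-0.0053  0.0003  0.0037]
```

View pics/g1.png

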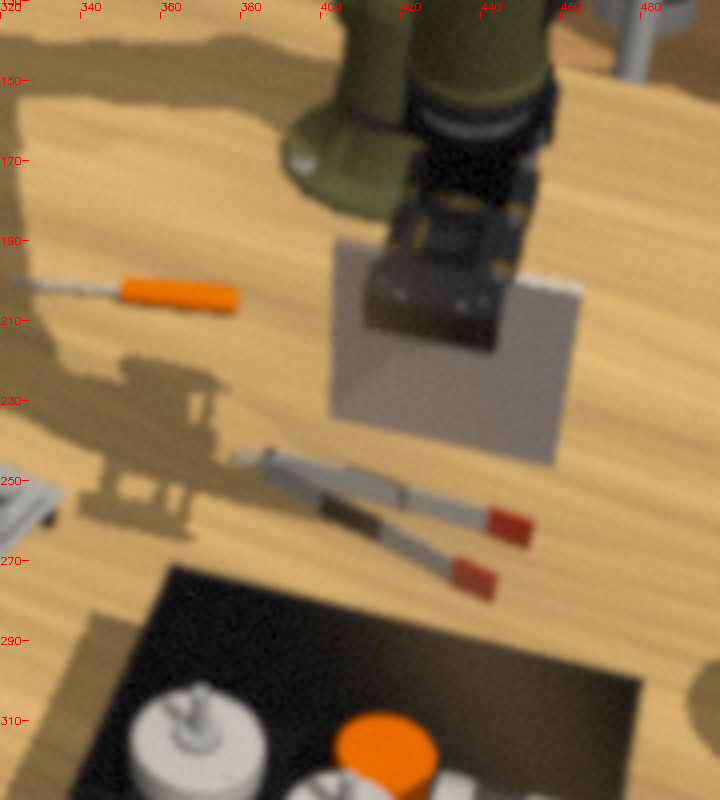

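```bash
python3 -m creep '[[0,40,-2,0,0,0,0],[0,40,-1,-0.005,0,0.003,0],[0,36,0,0,0,0,0],[0,0,0,0,0,0,0]]'; python3 go.py .6884 .2689 .1545 .184 .26
python3 -m creep '[[40,0,0,0,0,0,0],[40,0,0,0,0,0,0],[25,0,0,0,0,0,0],[0,0,0,0,0,0,0]]'; python3 go.py .6884 .2689 .1545 .184 .26
python3 - <<'E'
from h import *
d=snap("scene",5);crop(d,320,170,500,330,4,"pics/g2.png")
d=snap("top",5);crop(d,90,40,290,240,3,"pics/g3.png")
E
```

```text
time: 7.65
position: [0.7483, 0.2821, 0.439]
tool_rot: [0.922, 1.457, -1.264]
ft_force: [0.6, -0.7, -2.6]
grip_width: 0.091
t 7.65 grasp [0.7071 0.2743 0.2804] tooly yaw 0.1843548032884695 F [ 0.5718 -0.6689 -2.5733] w 8.0
tcp shift mm in tool axes [126.7191  13.6974   1.9188] turn [ 0.0003  0.0005 -0.0017]
time: 8.05
position: [0.7167, 0.2764, 0.3412]
tool_rot: [0.916, 1.458, -1.263]
ft_force: [-0.2, -0.5, -1.1]
grip_width: 0.088
t 8.05 grasp [0.6752 0.2681 0.1827] tooly yaw 0.18801473824195805 F [-0.2429 -0.4601 -1.1425] w 7.7
tcp shift mm in tool axes [23.9029 19.8311  2.1627] turn [0.0039 0.003  0.0005]
```

View pics/g2.png

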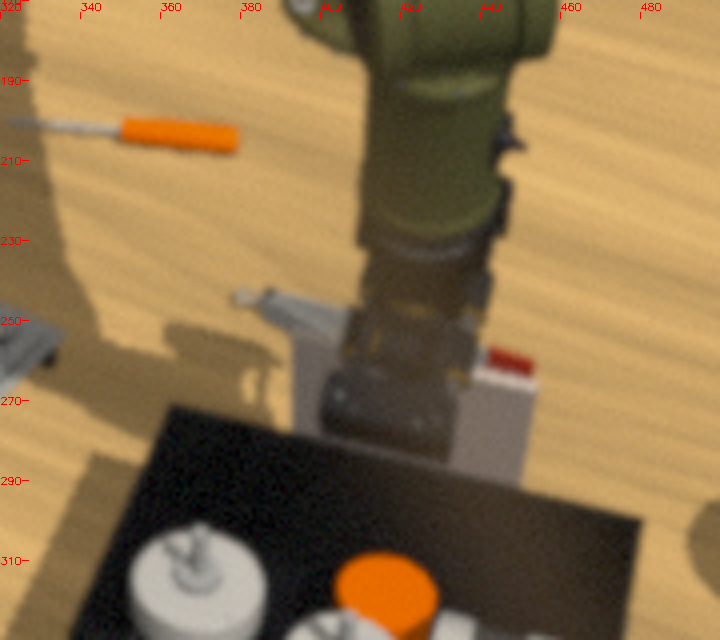

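View pics/g3.png

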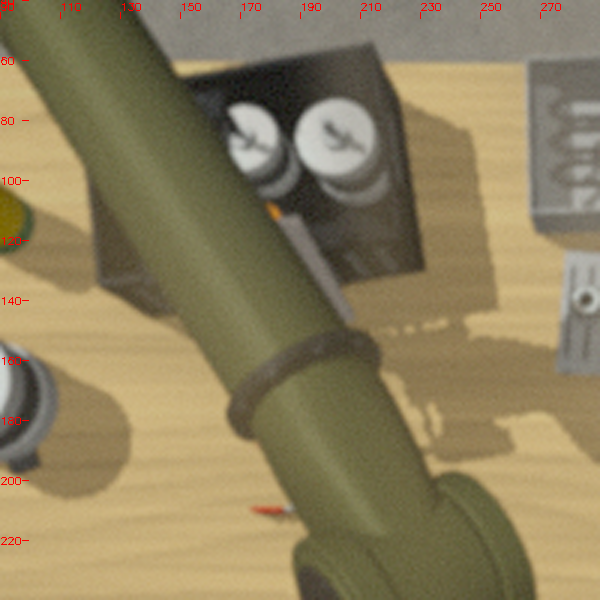

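The board hangs just in front of the rim, and its right end is visible at about (207,144) in the top view. The crate edge in the scene view ((362,272) to (480,300)) hides its lower part. I lower it the rest of the way with a small gap.

```bash
python3 -m creep '[[7,0,2,0,0,0,0],[7,4,0,0,0,0,0],[0,0,0,0,0,0,0],[0,0,0,0,0,0,0],[0,0,0,0,0,0,0]]'; python3 go.py .6884 .2689 .1545 .184 .26

```

```text
time: 8.65
position: [0.7187, 0.2766, 0.3301]
tool_rot: [0.92, 1.459, -1.258]
ft_force: [0.2, -0.3, -1.7]
grip_width: 0.086
t 8.65 grasp [0.6777 0.2691 0.1715] tooly yaw 0.18935800423976087 F [ 0.2388 -0.2579 -1.7431] w 7.5
tcp shift mm in tool axes [13.7447 14.9712  2.1217] turn [ 0.0052 -0.0004 -0.0033]
```

```bash
python3 -m creep '[[4,4,0,0.004,0,0,0],[4,4,0,0,0,0,0],[0,2,0,0,0,0,0],[0,0,0,0,0,0,0],[0,0,0,0,0,0,0]]'; python3 go.py .6884 .2689 .1545 .184 .26

```

```text
time: 9.15
position: [0.7261, 0.2779, 0.3195]
tool_rot: [0.922, 1.457, -1.262]
ft_force: [-0.5, 0.7, -1.9]
grip_width: 0.087
t 9.15 grasp [0.6851 0.2703 0.1609] tooly yaw 0.18516521279324127 F [-0.5263  0.7176 -1.9433] w 7.6
tcp shift mm in tool axes [5.405  4.9849 1.9393] turn [ 0.0011 -0.0003 -0.0028]
```

```bash
python3 -m creep '[[2,0.5,1,0,0,0,0],[2,1,0.5,0,0,0,0],[0,0,0,0,0,0,0],[0,0,0,0,0,0,0]]'; python3 go.py .6884 .2689 .1545 .184 .26
python3 -m creep '[[1.5,1,0,0,0,0,0],[0,0,0,0,0,0,0],[0,0,0,0,0,0,0]]'; python3 go.py .6884 .2689 .1545 .184 .26

```

```text
time: 9.55
position: [0.7268, 0.2763, 0.3153]
tool_rot: [0.922, 1.457, -1.262]
ft_force: [0.4, 0.3, -1.0]
grip_width: 0.087
t 9.55 grasp [0.6857 0.2687 0.1566] tooly yaw 0.18500466074652566 F [ 0.3888  0.3116 -1.038 ] w 7.5
tcp shift mm in tool axes [1.4033 3.5722 0.2765] turn [ 0.001  -0.0002 -0.0028]
time: 9.85
position: [0.7273, 0.2765, 0.3136]
tool_rot: [0.922, 1.457, -1.262]
ft_force: [-0.0, -0.0, -1.6]
grip_width: 0.085
t 9.85 grasp [0.6863 0.2689 0.155 ] tooly yaw 0.1851623289513973 F [-0.0411 -0.0401 -1.574 ] w 7.4
tcp shift mm in tool axes [-0.0535  2.5594  0.3938] turn [ 0.0011 -0.0002 -0.0029]
```

Not touching yet. I lower by small steps.

```bash
python3 -m creep '[[1,0.7,0,0,0,0,0],[0,0,0,0,0,0,0],[0,0,0,0,0,0,0]]'; python3 -m creep '[[1,0.7,0,0,0,0,0],[0,0,0,0,0,0,0],[0,0,0,0,0,0,0]]';python3 -m creep '[[1,0.5,0,0,0,0,0],[0,0,0,0,0,0,0],[0,0,0,0,0,0,0]]'; python3 go.py .6884 .2689 .1545 .184 .26

```

```text
time: 10.15
position: [0.7277, 0.2766, 0.3132]
tool_rot: [0.923, 1.457, -1.262]
ft_force: [0.2, 0.0, 2.2]
grip_width: 0.091
time: 10.45
position: [0.728, 0.2767, 0.313]
tool_rot: [0.923, 1.457, -1.261]
ft_force: [-1.4, -0.8, 5.2]
grip_width: 0.087
time: 10.75
position: [0.7281, 0.2767, 0.313]
tool_rot: [0.923, 1.457, -1.261]
ft_force: [-0.7, -0.7, 8.8]
grip_width: 0.086
t 10.75 grasp [0.6872 0.2692 0.1543] tooly yaw 0.18513590110922937 F [-0.6703 -0.7406  8.8331] w 7.5
tcp shift mm in tool axes [-0.4425  1.5995  0.4322] turn [ 0.0011 -0.0007 -0.0035]
```

```bash
python3 -m creep '[[-1.5,1.5,0,0,0,0,0],[0,0,0,0,0,0,0],[0,0,0,0,0,0,0]]'; python3 -m creep '[[-0.4,1.5,0,0,0,0,0],[0,0,0,0,0,0,0],[0,0,0,0,0,0,0]]'; python3 go.py .6884 .2689 .1545 .184 .26
python3 - <<'E'
from h import *
d=snap("scene",6);crop(d,320,210,500,330,4,"pics/g4.png")
d=snap("top",6);crop(d,90,40,290,240,3,"pics/g5.png")
E
```

```text
time: 11.05
position: [0.7296, 0.2772, 0.3127]
tool_rot: [0.921, 1.458, -1.263]
ft_force: [-2.5, -1.6, 8.3]
grip_width: 0.09
time: 11.35
position: [0.7307, 0.2775, 0.3125]
tool_rot: [0.919, 1.46, -1.264]
ft_force: [-4.2, -1.0, 8.2]
grip_width: 0.09
t 11.35 grasp [0.6891 0.2697 0.154 ] tooly yaw 0.1859589777756745 F [-4.156  -1.0118  8.1864] w 7.8
tcp shift mm in tool axes [-0.2521 -1.0602  0.6788] turn [0.0019 0.     0.001 ]
```

View pics/g4.png

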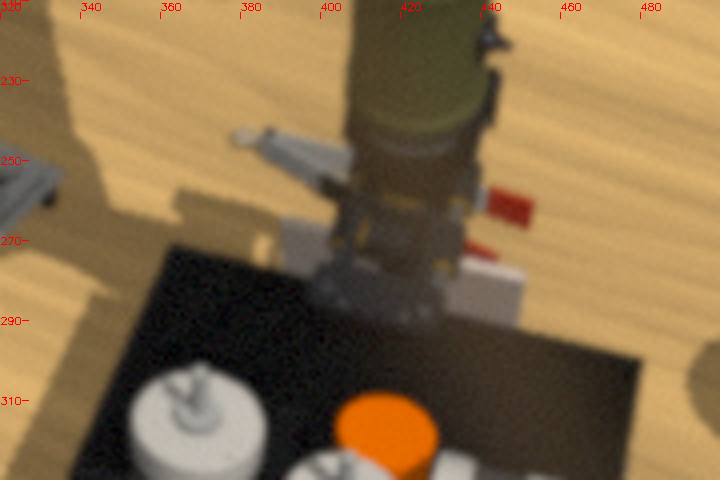

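Rim contact is confirmed: -4 N along the rim normal at the predicted pose. I release.

```bash
python3 -m creep '[[-0.6,-0.8,0,0,0,0,0],[0,0,0,0,0,0,12],[0,0,0,0,0,0,18],[0,0,0,0,0,0,26],[0,0,0,0,0,0,26]]'; python3 -m creep '[[0,0,0,0,0,0,26],[-10,0,0,0,0,0,26],[-20,0,0,0,0,0,26],[-30,0,0,0,0,0,26],[-40,0,0,0,0,0,26]]'; python3 -m creep '[[-40,0,0,0,0,0.1,26],[0,-40,0,0,0,0.16,26],[0,0,0,0,0,0,70]]'; python3 go.py .4755 .167 .2 0
```

```text
time: 11.95
position: [0.7313, 0.2771, 0.3116]
tool_rot: [0.923, 1.457, -1.262]
ft_force: [0.3, -0.2, 0.0]
grip_width: 0.272
time: 12.45
position: [0.7562, 0.2814, 0.4091]
tool_rot: [0.921, 1.458, -1.264]
ft_force: [1.4, -0.0, 0.4]
grip_width: 0.301
t 12.45 grasp [0.7149 0.2736 0.2505] tooly yaw 0.185037848635621 F [ 1.4206 -0.0217  0.4026] w 26.2
tcp shift mm in tool axes [ 119.6774 -275.5413   60.7821] turn [0.184  0.0243 0.2583]out of range
```

```bash
python3 -m creep '[[-30,0,0,0,0,0.13,60],[0,-40,0,0,0,0.13,60],[0,-45,0,0,0,0,60],[0,-45,0,0,0,0,60],[0,-45,0,0,0,0,60]]'; python3 -m creep '[[0,-40,0,0.06,0,0,60],[0,-20,30,0.06,0,0,60],[0,0,45,0.06,0,0,60],[0,0,45,0,0,0,60],[0,0,45,0,0,0,60]]';  python3 go.py .4755 .167 .2 0
python3 - <<'E'
from h import *
d=snap("scene",7);crop(d,320,210,500,330,4,"pics/i1.png")
d=snap("top",7);crop(d,90,40,290,240,4,"pics/i2.png")
E
```

```text
time: 12.95
position: [0.5976, 0.2522, 0.4464]
tool_rot: [1.063, 1.303, -1.085]
ft_force: [-0.8, -0.4, 0.9]
grip_width: 0.645
time: 13.45
position: [0.547, 0.0767, 0.4483]
tool_rot: [1.195, 1.221, -1.218]
ft_force: [1.6, 0.2, 0.3]
grip_width: 0.688
t 13.45 grasp [0.5444 0.0762 0.2843] tooly yaw 0.006079508993686724 F [1.5811 0.1842 0.259 ] w 59.9
tcp shift mm in tool axes [ 85.1625 -69.5994 -90.9924] turn [0.0061 0.0031 0.0159]
```

View pics/i1.png

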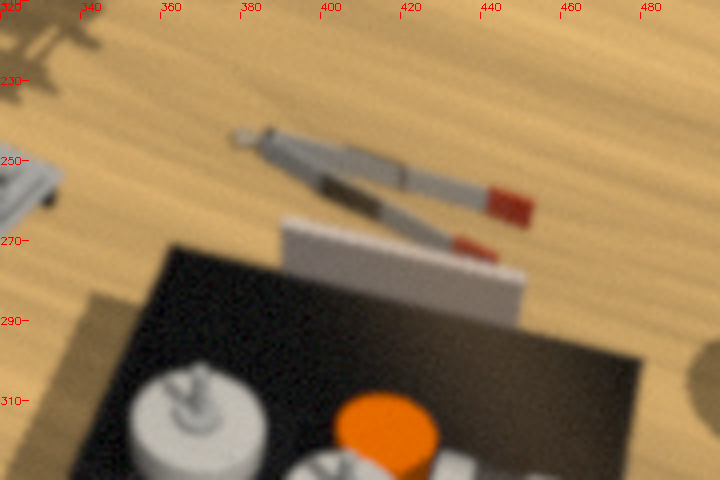

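View pics/i2.png

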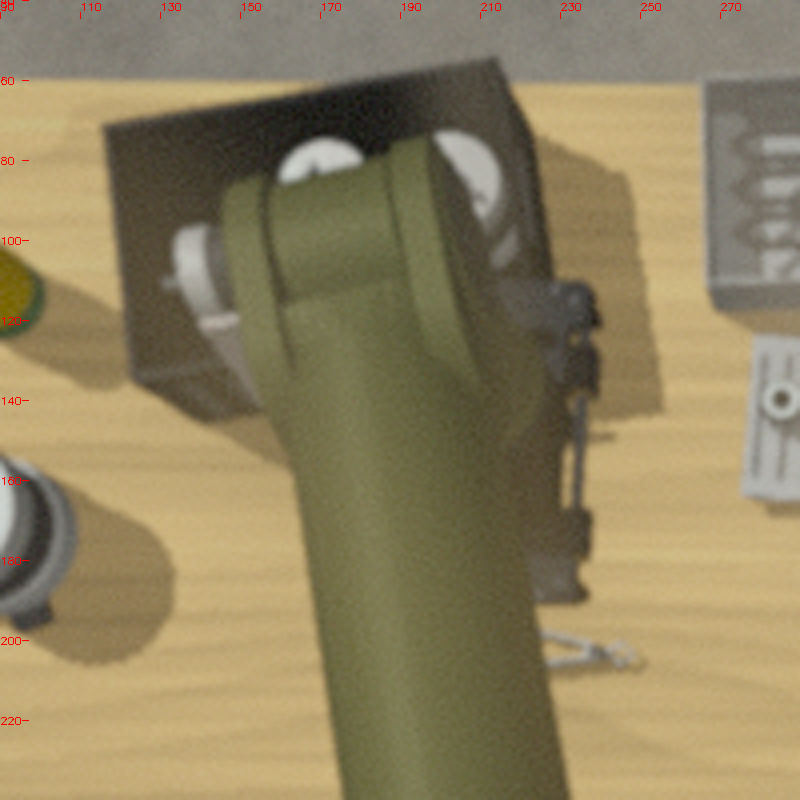

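The board leans squarely: its top edge in the scene view runs (390,265)–(449,279), parallel to the rim. The tongs have not moved (jaws (447,262) and partly hidden (438,272)). Now I go for the tongs.

```bash
python3 -m creep '[[0,-23,-30,0.03,0,0,65],[0,-23,-30,0.03,0,0,65],[0,-23,-30,0,0,0,65],[0,0,0,0,0,0,65],[0,0,0,0,0,0,65]]';  python3 go.py .4748 .1663 .08 -.052
python3 - <<'E'
from h import *
d=snap("scene",8);crop(d,340,130,500,290,5,"pics/j1.png")
E
```

```text
time: 14.05
position: [0.4802, 0.171, 0.449]
tool_rot: [1.237, 1.193, -1.261]
ft_force: [0.0, 0.1, 0.0]
grip_width: 0.744
t 14.05 grasp [0.4775 0.1705 0.285 ] tooly yaw -0.051744143291639476 F [0.0344 0.0637 0.0265] w 64.8
tcp shift mm in tool axes [205.0498  -1.8519   4.1514] turn [0.0003 0.0041 0.0158]
```

View pics/j1.png

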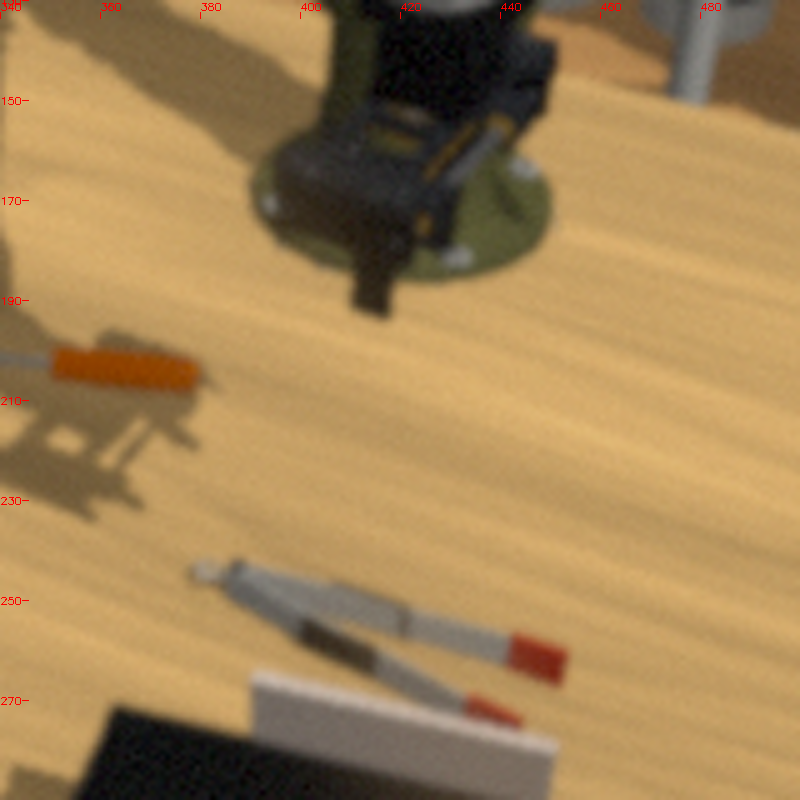

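```bash
python3 - <<'E'
from h import *
np.set_printoptions(precision=4,suppress=True)
s=load("scene8.npz")
print("near grip (outer face) ends",onz(s,[[399.5,256.5],[414.5,262.5]],.014))
print("far grip top ends",onz(s,[[405,246.5],[420.5,251.8]],.025))
G=np.array([.4748,.1663,.014]);a=np.array([.052,.9986,0]);p=np.array([.9986,-.052,0])
for k in(25,-25):
    for w in (22.5,-22.5): print(k,w,proj(s,G+a*k/1e3+p*w/1e3+[0,0,.011]))
E
python3 -m creep '[[45,-1,2,0,0,0.008,65],[45,-1,2,0,0,0.008,65],[40,0,0,0,0,0,65],[0,0,0,0,0,0,65],[0,0,0,0,0,0,65]]';  python3 go.py .4748 .1663 .021 -.052
```

```text
near grip (outer face) ends [[0.4996 0.1426 0.014 ]
 [0.5016 0.1914 0.014 ]]
far grip top ends [[0.4615 0.1427 0.025 ]
 [0.4605 0.1922 0.025 ]]
25 22.5 [[414.8286 258.978 ]]
25 -22.5 [[421.4603 250.51  ]]
-25 22.5 [[399.516  252.7518]]
-25 -22.5 [[406.3321 244.5291]]
time: 14.6
position: [0.4779, 0.1647, 0.3185]
tool_rot: [1.247, 1.182, -1.254]
ft_force: [0.3, 1.2, 0.9]
grip_width: 0.748
t 14.6 grasp [0.4774 0.1643 0.1545] tooly yaw -0.05611877053471364 F [0.3017 1.1907 0.8748] w 65.0
tcp shift mm in tool axes [133.5451  -2.8466  -1.8143] turn [-0.0041  0.0026  0.0029]
```

```bash
python3 -m creep '[[45,0,-1,0,0,0,70],[40,0,-1,0,0,0,70],[20,0,-1,0,0,0,70],[0,0,0,0,0,0,70],[0,0,0,0,0,0,70]]';  python3 go.py .4775 .167 .0215 -.052
```

```text
time: 15.1
position: [0.4788, 0.1683, 0.2153]
tool_rot: [1.249, 1.18, -1.25]
ft_force: [0.4, 0.8, 0.1]
grip_width: 0.802
t 15.1 grasp [0.4789 0.168  0.0513] tooly yaw -0.05553655054389906 F [0.4051 0.7919 0.0986] w 69.8
tcp shift mm in tool axes [29.79   -1.2144  1.3349] turn [-0.0035  0.002  -0.0012]
```

```bash
python3 - <<'E'
from h import *
d=snap("scene",9);crop(d,340,130,500,290,5,"pics/j2.png")
E
```

```text
(no output)
```

View pics/j2.png

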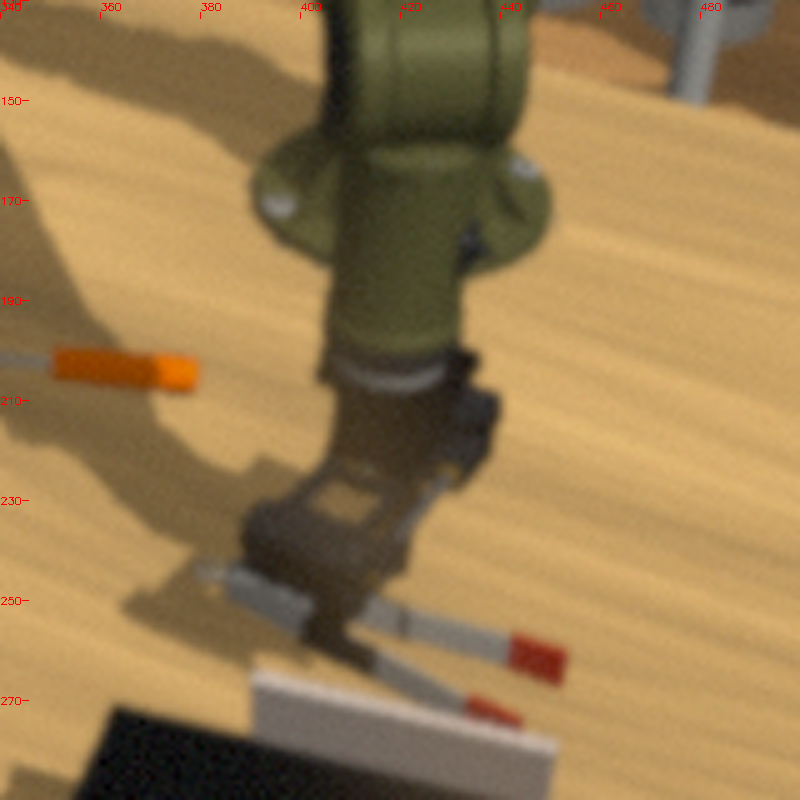

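The near fingertip at (404,257) sits just outside the near grip, and the gripper is well clear of the board. I go down the last 29 mm and squeeze.

```bash
python3 -m creep '[[15,0,0,0,0,0,70],[9,0,0,0,0,0,70],[0,0,0,0,0,0,70],[0,0,0,0,0,0,70]]' 25;  python3 go.py .4775 .167 .0215 -.052
```

```text
time: 15.55
position: [0.4769, 0.1679, 0.1887]
tool_rot: [1.246, 1.183, -1.253]
ft_force: [1.1, 0.3, 0.3]
grip_width: 0.806
t 15.55 grasp [0.4764 0.1673 0.0247] tooly yaw -0.05471881394788825 F [1.1124 0.3391 0.2912] w 70.2
tcp shift mm in tool axes [3.2009 0.6866 0.8085] turn [-0.0027  0.0034  0.0028]
```

```bash
python3 -m creep '[[3,1,0,0,0,0,70],[0,0,0,0,0,0,60],[0,0,0,0,0,0,50],[0,0,0,0,0,0,45],[0,0,0,0,0,0,41]]' 25; python3 -m creep '[[0,0,0,0,0,0,41],[0,0,0,0,0,0,41],[0,0,0,0,0,0,41],[0,0,0,0,0,0,41]]';  python3 go.py .4775 .167 .0215 -.052
```

```text
time: 16.05
position: [0.4781, 0.1679, 0.1861]
tool_rot: [1.246, 1.182, -1.252]
ft_force: [-0.6, 0.1, 0.1]
grip_width: 0.532
time: 16.45
position: [0.478, 0.168, 0.186]
tool_rot: [1.246, 1.182, -1.252]
ft_force: [-0.3, 0.9, 1.6]
grip_width: 0.473
t 16.45 grasp [0.4776 0.1675 0.022 ] tooly yaw -0.054666873088342796 F [-0.3034  0.8571  1.6112] w 41.1
tcp shift mm in tool axes [ 0.5499 -0.4367  1.0365] turn [-0.0027  0.003   0.002 ]
```

```bash
python3 -m creep '[[-5,0,0,0,0,0,41],[-10,0,0,0,0,0,41],[-20,0,0,0,0,0,41],[-25,0,0,0,0,0,41],[-30,0,0,0,0,0,41]]'; python3 -m creep '[[-30,0,0,0,0,0,41],[-30,0,0,0,0,0,41],[0,0,0,0,0,0,41],[0,0,0,0,0,0,41]]'; python3 go.py .4775 .167 .18 -.052
python3 - <<'E'
from h import *
d=snap("scene",10);crop(d,340,130,500,290,5,"pics/k1.png")
d=snap("top",10);crop(d,120,110,290,240,4,"pics/k2.png")
E
```

```text
time: 16.95
position: [0.4778, 0.1679, 0.2768]
tool_rot: [1.245, 1.183, -1.254]
ft_force: [0.9, -0.0, -0.3]
grip_width: 0.473
time: 17.35
position: [0.4783, 0.1682, 0.3367]
tool_rot: [1.247, 1.18, -1.252]
ft_force: [-0.7, 0.4, -2.1]
grip_width: 0.473
t 17.35 grasp [0.4783 0.1676 0.1727] tooly yaw -0.05505043064386249 F [-0.7193  0.3552 -2.0908] w 41.1
tcp shift mm in tool axes [-7.2791 -0.7775  1.3131] turn [-0.003   0.0038  0.0002]
```

View pics/k1.png

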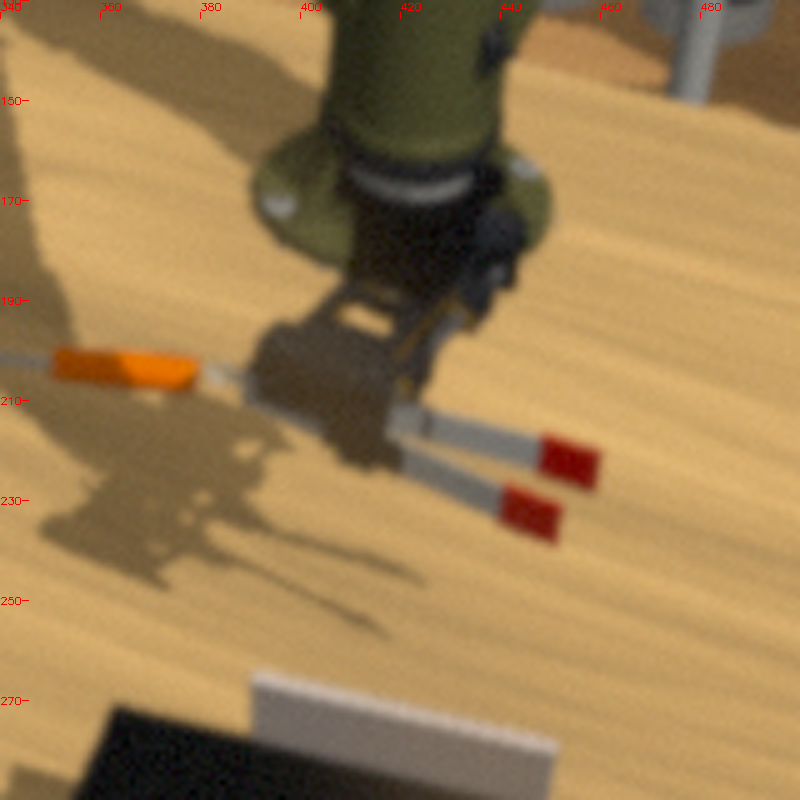

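View pics/k2.png

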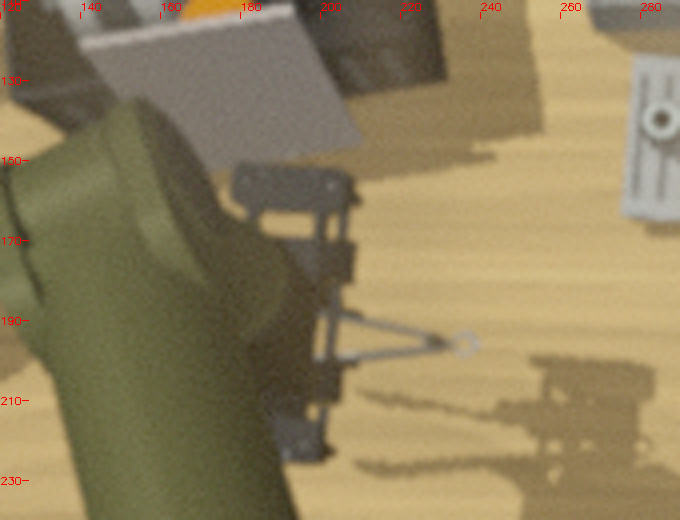

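```bash
python3 - <<'E'
from h import *
np.set_printoptions(precision=4,suppress=True)
s=load("scene10.npz");im=s["img"].astype(int)
m=(im[...,0]-im[...,1]>55)&(im[...,1]-im[...,2]<35);m[:200]=0;m[245:]=0;m[:,:430]=0;m[:,470:]=0
n,l,st,c=cv2.connectedComponentsWithStats(m.astype(np.uint8))
for i in range(1,n):
    if st[i,4]>8:print(st[i],c[i],onz(s,[c[i]],.165))
from scipy.optimize import brentq
a=np.array([.055,.9985]);G=np.array([.4783,.1676])
J=np.r_[G+a*.102,.165];print("pred jaws mid",J,proj(s,J))
# rear ring in top
t=load("top10.npz");print("rear",onz(t,[[229,195],[236,196]],.165))
E
```

```text
[448 217  12  11  93] [453.0753 222.1505] [[0.4549 0.2713 0.165 ]]
[440 227  12  11  89] [445.4831 232.3034] [[0.5077 0.2689 0.165 ]]
pred jaws mid [0.4839 0.2694 0.165 ] [[448.7796 227.6017]]
rear [[0.4733 0.0871 0.165 ]
 [0.4707 0.0677 0.165 ]]
```

The tongs are held level: jaws at (453,222) and (445,232) in the scene view, as predicted. I move across and turn the tongs toward the plate.

```bash
python3 -m creep '[[-10,0,25,0,0,0,41],[-10,0,40,0,0,0,41],[0,0,45,0,0,0,41],[0,0,45,0,0,0,41],[0,0,45,0.1,0,0,41]]'; python3 -m creep '[[0,0,0,0.15,0,0,41],[0,0,0,0.15,0,0,41],[0,0,0,0.15,0,0,41],[0,0,0,0.15,0,0,41],[0,0,0,0.15,0,0,41]]';  python3 -m creep '[[0,0,0,0.15,0,0,41],[0,0,0,0.15,0,0,41],[0,0,0,0.15,0,0,41],[0,0,0,0.15,0,0,41],[0,0,0,0.11,0,0,41]]'; python3 -m creep '[[0,0,0,0,0,0,41],[0,0,0,0,0,0,41]]';python3 go.py .495 -.0475 .18 -1.621
```

```text
time: 17.95
position: [0.4665, -0.0331, 0.3554]
tool_rot: [1.319, 1.132, -1.328]
ft_force: [0.9, 0.4, -1.0]
grip_width: 0.469
time: 18.45
position: [0.4669, -0.0314, 0.355]
tool_rot: [1.836, 0.63, -1.847]
ft_force: [0.2, -0.3, -0.8]
grip_width: 0.47
time: 18.95
position: [0.4669, -0.0314, 0.355]
tool_rot: [-2.192, 0.057, 2.203]
ft_force: [-0.9, -0.0, -0.8]
grip_width: 0.471
time: 19.15
position: [0.4671, -0.0314, 0.3556]
tool_rot: [-2.197, 0.048, 2.206]
ft_force: [-0.1, 0.3, -1.0]
grip_width: 0.47
t 19.15 grasp [ 0.4664 -0.0318  0.1916] tooly yaw -1.6120724676842486 F [-0.091   0.3191 -0.9621] w 40.9
tcp shift mm in tool axes [ 11.5604  14.9315 -28.5803] turn [ 0.0089  0.004  -0.0027]
```

```bash
python3 -m creep '[[30,8,-15,0.009,0,0,41],[20,8,-15,0,0,0,41],[0,0,0,0,0,0,41],[0,0,0,0,0,0,41]]';python3 go.py .4988 -.0476 .06 -1.621
python3 - <<'E'
from h import *
d=snap("scene",11);crop(d,240,170,390,290,5,"pics/l1.png")
d=snap("top",11);crop(d,240,110,380,230,5,"pics/l2.png")
E
```

```text
time: 19.55
position: [0.4962, -0.0487, 0.3061]
tool_rot: [-2.192, 0.059, 2.201]
ft_force: [-0.7, -0.4, -1.7]
grip_width: 0.472
t 19.55 grasp [ 0.4955 -0.049   0.1421] tooly yaw -1.6224862483752323 F [-0.6946 -0.3646 -1.719 ] w 41.1
tcp shift mm in tool axes [82.0999 -1.4089 -2.8615] turn [-0.0015  0.0041 -0.002 ]
```

View pics/l1.png

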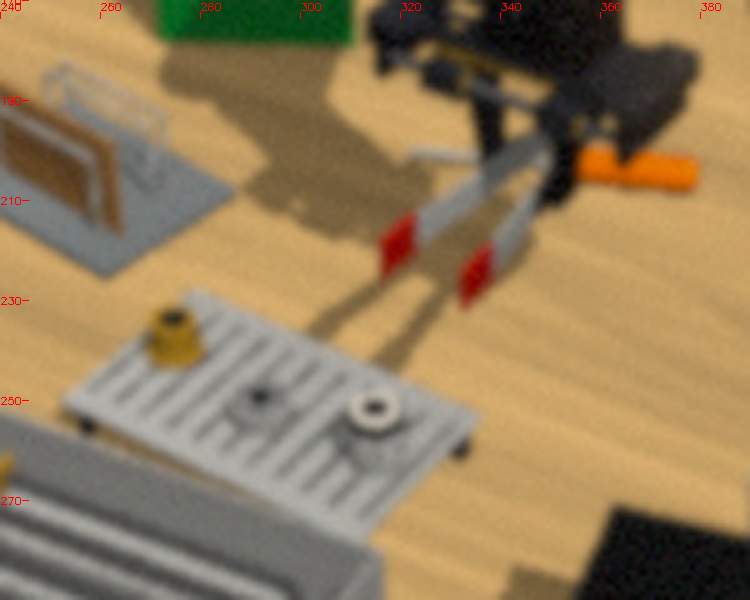

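View pics/l2.png

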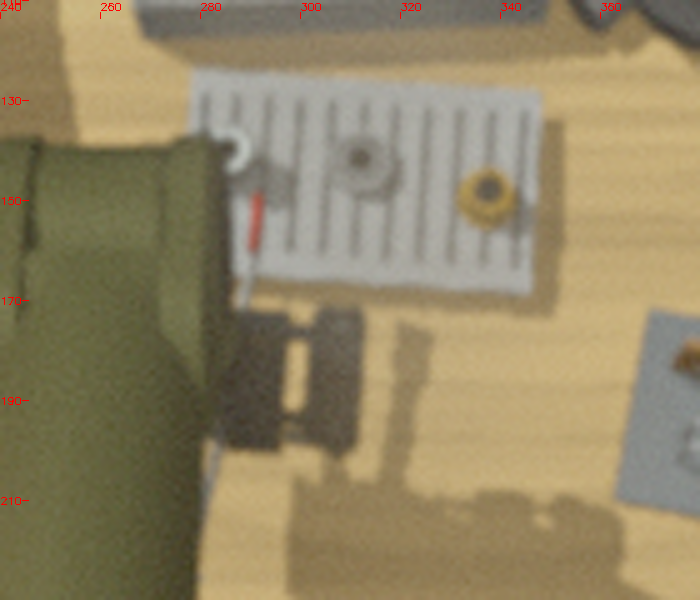

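Three parts stand on the plate in the scene view:
- **Seal:** at (315,252), with the white ring and black centre, and the tallest. This is the one meant.
- **Bearing:** flat grey, at (291,252).
- **Bush:** brass, at (275,237).

The top view agrees: (285,140), (312,142) and (337,148).

```bash
cat > jaws.py <<'E'
import sys
from h import *
np.set_printoptions(precision=4,suppress=True)
def jaws(d,box,z):
    im=d["img"].astype(int);m=(im[...,0]-im[...,1]>55)&(im[...,1]-im[...,2]<35)
    k=np.zeros(m.shape,bool);x0,y0,x1,y1=box;k[y0:y1,x0:x1]=1
    n,l,st,c=cv2.connectedComponentsWithStats((m&k).astype(np.uint8));J=[c[i] for i in range(1,n) if st[i,4]>8]
    for i in range(1,n):
        if st[i,4]>8: print(st[i],c[i])
    P=onz(d,J,z);print(P,"mid",P.mean(0));return P.mean(0)
E
python3 - <<'E'
from jaws import *
s=load("scene11.npz");t=load("top11.npz")
from bench import monitor
st=monitor.get_state();M=R.from_rotvec(st["tool_rot"]).as_matrix();g=st["position"]+.164*M[:,0]
a=-M[:,2];print("g",g,"tongs axis",a,"pred",g+.102*a-[0,0,.008])
jaws(s,(310,205,345,240),g[2]-.008);jaws(t,(280,140,300,170),g[2]-.008+.01)
E
```

```text
g [ 0.4962 -0.0489  0.1434] tongs axis [ 0.9987 -0.0516 -0.0013] pred [ 0.5981 -0.0542  0.1353]
[316 212   7  14  67] [319.0448 218.403 ]
[332 219   7  12  61] [334.918  224.4754]
[[ 0.5944 -0.0792  0.1354]
 [ 0.5959 -0.025   0.1354]] mid [ 0.5952 -0.0521  0.1354]
[290 149   2  10  11] [290.7273 153.7273]
[[ 0.596  -0.0791  0.1454]] mid [ 0.596  -0.0791  0.1454]
```

```bash
python3 -m creep '[[30,0,-2,0,0,0,41],[30,0,0,0,0,0,41],[22,0,0,0,0,0,41],[0,0,0,0,0,0,41],[0,0,0,0,0,0,41]]';python3 go.py .4988 -.0476 .06 -1.621
python3 - <<'E'
from h import *
d=snap("scene",12);crop(d,260,200,360,275,8,"pics/m1.png")
d=snap("top",12);crop(d,260,110,330,180,8,"pics/m2.png")
E
```

```text
time: 20.15
position: [0.4986, -0.049, 0.2258]
tool_rot: [-2.196, 0.061, 2.198]
ft_force: [0.4, 0.6, -0.8]
grip_width: 0.472
t 20.15 grasp [ 0.4984 -0.0496  0.0618] tooly yaw -1.6230819181902176 F [ 0.3992  0.5585 -0.7725] w 41.1
tcp shift mm in tool axes [ 1.7848 -1.4121 -0.1288] turn [-0.0021  0.0009 -0.0035]
```

View pics/m1.png

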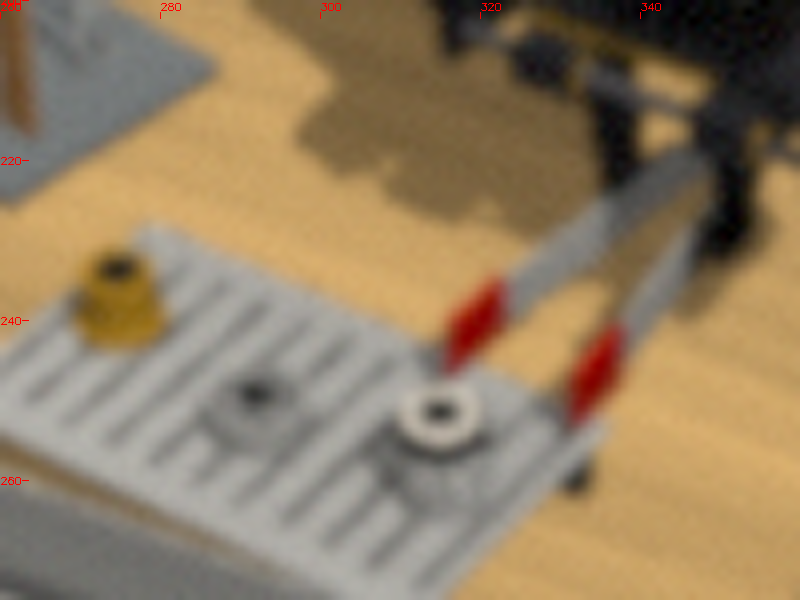

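View pics/m2.png

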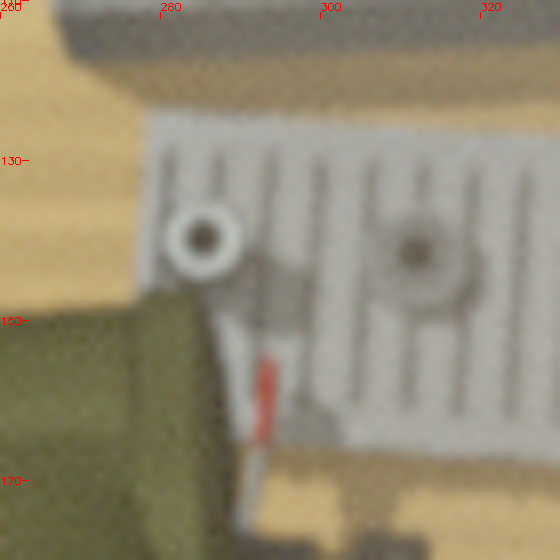

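```bash
python3 - <<'E'
from jaws import *
s=load("scene12.npz");t=load("top12.npz")
def ring(d,box,z):
    im=d["img"].astype(int);k=np.zeros(im.shape[:2],bool);x0,y0,x1,y1=box;k[y0:y1,x0:x1]=1
    m=(im.min(2)>175)&k;c=np.argwhere(m)[:,::-1];e=cv2.minEnclosingCircle(c.astype(np.float32));print(m.sum(),c.mean(0),e,onz(d,[c.mean(0),e[0]],z))
ring(s,(308,246,324,258),.07);ring(t,(278,132,293,147),.07)
jaws(s,(308,225,345,260),.054);jaws(t,(285,145,300,170),.062)
E
```

```text
0 [nan nan] ((0.0, 0.0), 0.0) [[    nan     nan     nan]
 [-0.5041 -3.387   0.07  ]]
9 [286.5556 138.4444] ((285.0, 139.0), 4.123205661773682) [[ 0.6628 -0.0602  0.07  ]
 [ 0.661  -0.0555  0.07  ]]
[316 235   7  11  47] [319.     240.2979]
[331 241   7  12  54] [334.0556 246.1481]
[[ 0.5971 -0.0793  0.054 ]
 [ 0.5976 -0.0268  0.054 ]] mid [ 0.5974 -0.0531  0.054 ]
[292 156   2   8  10] [292.7 159.3]
[[ 0.6002 -0.0794  0.062 ]] mid [ 0.6002 -0.0794  0.062 ]<stdin>:5: RuntimeWarning: Mean of empty slice.
  ret = um.true_divide(
```

The seal ring is at (315,252) in the scene view and (285.4,139.7) in the top view. The jaws straddle the line to it, with centres at y about -0.053 (about -0.056 after the 62 mm advance) against a seal at about -0.055. I advance in steps.

```bash
python3 -m creep '[[1,-1,-12,0,0,0,41],[0,0,-12,0,0,0,41],[0,0,-12,0,0,0,41],[0,0,0,0,0,0,41],[0,0,0,0,0,0,41]]';python3 go.py .5587 -.0496 .06 -1.621
python3 - <<'E'
from h import *
d=snap("scene",13);crop(d,260,200,360,275,8,"pics/n1.png")
d=snap("top",13);crop(d,260,110,330,180,8,"pics/n2.png")
E
```

```text
time: 20.75
position: [0.5347, -0.0501, 0.2233]
tool_rot: [-2.193, 0.061, 2.199]
ft_force: [0.3, 0.5, -2.4]
grip_width: 0.469
t 20.75 grasp [ 0.5342 -0.0505  0.0593] tooly yaw -1.6236305600085008 F [ 0.3463  0.471  -2.4105] w 40.8
tcp shift mm in tool axes [ -0.7919  -1.7364 -23.9859] turn [-0.0026  0.0028 -0.0026]
```

View pics/n1.png

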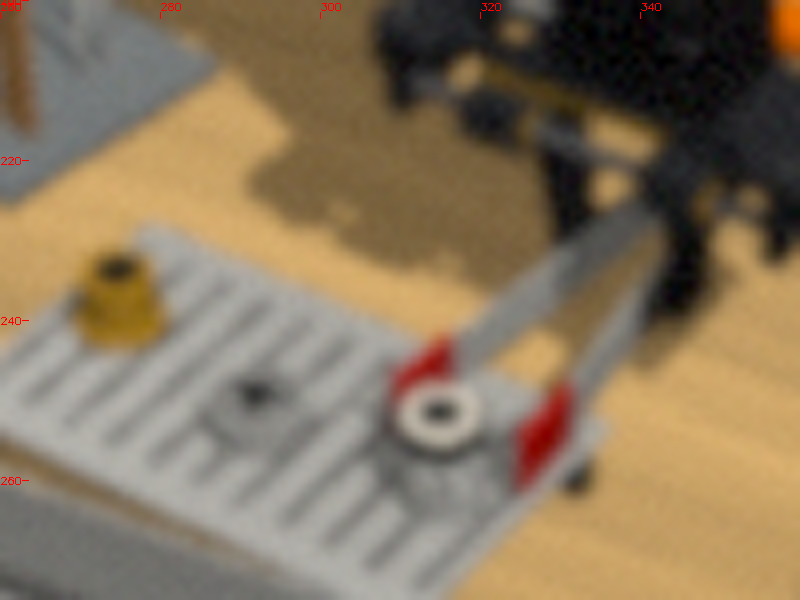

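View pics/n2.png

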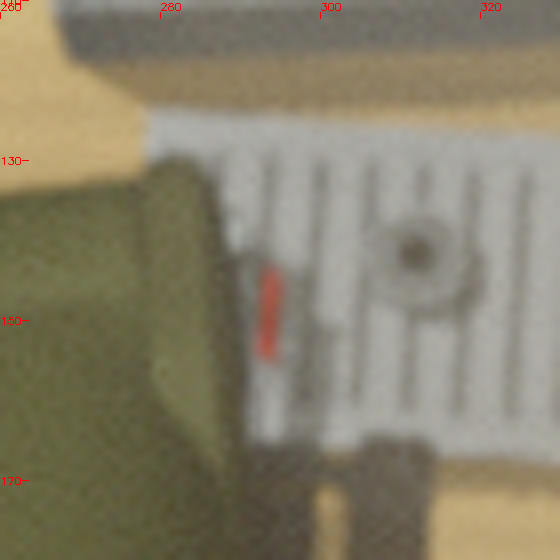

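The jaws are on both sides of the seal with nothing touched. I advance 26 mm more and look again before closing.

```bash
python3 -m creep '[[0,-0.5,-13,0,0,0,41],[0,0,-13,0,0,0,41],[0,0,0,0,0,0,41],[0,0,0,0,0,0,41]]';python3 go.py .5587 -.0496 .06 -1.621
python3 - <<'E'
from h import *
d=snap("scene",14);crop(d,260,200,360,275,8,"pics/o1.png")
d=snap("top",14);crop(d,260,110,330,180,8,"pics/o2.png")
E
```

```text
time: 21.25
position: [0.5597, -0.051, 0.2232]
tool_rot: [-2.192, 0.062, 2.2]
ft_force: [0.5, 0.9, -1.3]
grip_width: 0.478
t 21.25 grasp [ 0.5592 -0.0515  0.0592] tooly yaw -1.6237463345239465 F [ 0.5017  0.9407 -1.3218] w 41.5
tcp shift mm in tool axes [-0.805  -1.3601  1.1067] turn [-0.0028  0.0033 -0.0032]
```

View pics/o1.png

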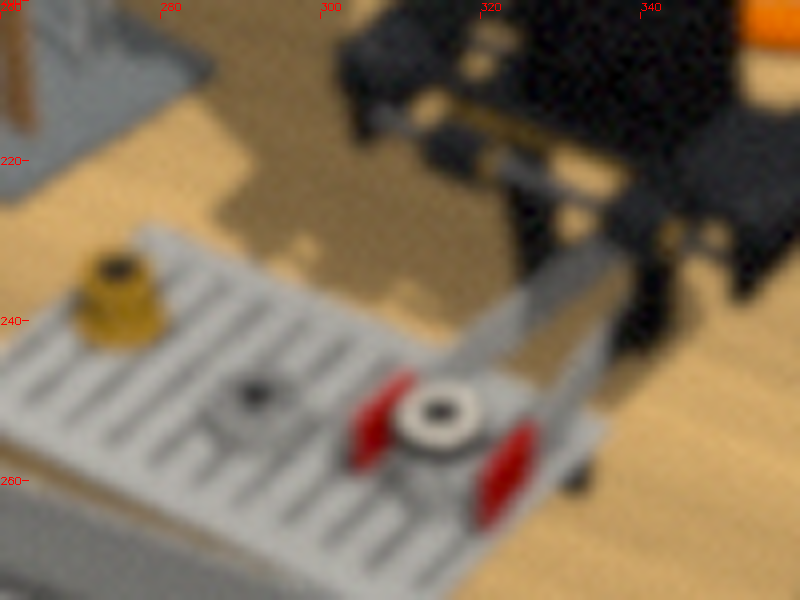

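View pics/o2.png

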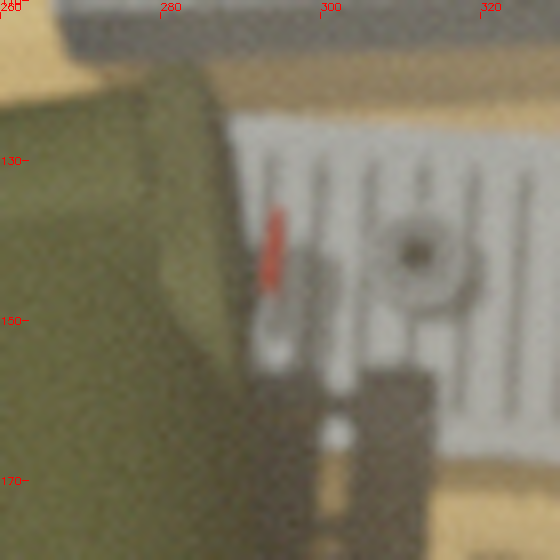

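The jaws, with midpoint (315.6,256) in the scene view, are centred on the seal at about (315,256). I nudge 2 mm forward and squeeze with 22 N.

```bash
python3 -m creep '[[0,0,-2,0,0,0,41],[0,0,0,0,0,0,39],[0,0,0,0,0,0,37],[0,0,0,0,0,0,35],[0,0,0,0,0,0,33]]' 24; python3 -m creep '[[0,0,0,0,0,0,28],[0,0,0,0,0,0,20],[0,0,0,0,0,0,20],[0,0,0,0,0,0,20]]';python3 go.py .5607 -.0496 .06 -1.621
python3 - <<'E'
from h import *
d=snap("scene",15);crop(d,260,200,360,275,8,"pics/p1.png")
E
```

```text
time: 21.85
position: [0.5623, -0.0512, 0.2235]
tool_rot: [-2.194, 0.062, 2.199]
ft_force: [0.7, -1.1, -2.8]
grip_width: 0.399
time: 22.25
position: [0.5623, -0.0512, 0.2235]
tool_rot: [-2.194, 0.062, 2.199]
ft_force: [-0.4, -0.1, 0.2]
grip_width: 0.385
t 22.25 grasp [ 0.5619 -0.0518  0.0595] tooly yaw -1.623851782050974 F [-0.3705 -0.1076  0.192 ] w 33.5
tcp shift mm in tool axes [-0.5237 -1.5387  1.6861] turn [-0.0029  0.0021 -0.0033]
```

View pics/p1.png

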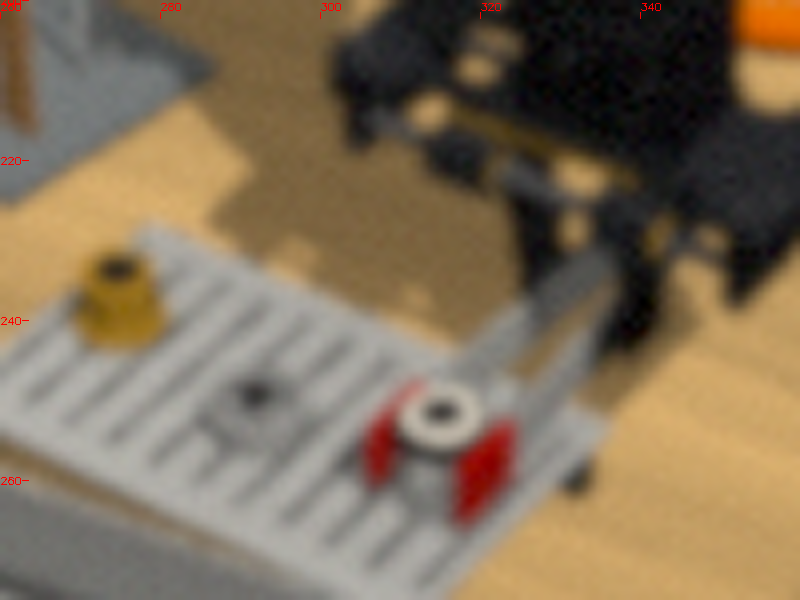

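The jaws close on the seal (grips at 33.5 mm, stopped on it). I lift slowly.

```bash
python3 -m creep '[[-3,0,0,0,0,0,20],[-6,0,0,0,0,0,20],[-12,0,0,0,0,0,20],[-20,0,0,0,0,0,20],[-25,0,0,0,0,0,20]]'; python3 -m creep '[[-30,0,0,0,0,0,20],[-30,0,0,0,0,0,20],[-15,0,0,0,0,0,20],[0,0,0,0,0,0,20],[0,0,0,0,0,0,20]]';python3 go.py .5607 -.0496 .2 -1.621
python3 - <<'E'
from h import *
d=snap("scene",16);crop(d,240,140,390,270,5,"pics/q1.png")
E
```

```text
time: 22.8
position: [0.5621, -0.0509, 0.2902]
tool_rot: [-2.192, 0.061, 2.2]
ft_force: [0.4, -0.6, -0.8]
grip_width: 0.387
time: 23.3
position: [0.5623, -0.0508, 0.3638]
tool_rot: [-2.193, 0.062, 2.2]
ft_force: [0.2, 0.4, -2.9]
grip_width: 0.388
t 23.3 grasp [ 0.5617 -0.0514  0.1998] tooly yaw -1.6239272052187368 F [ 0.151   0.3947 -2.9131] w 33.8
tcp shift mm in tool axes [-0.2414 -1.1396  1.6204] turn [-0.0029  0.003  -0.0035]
```

View pics/q1.png

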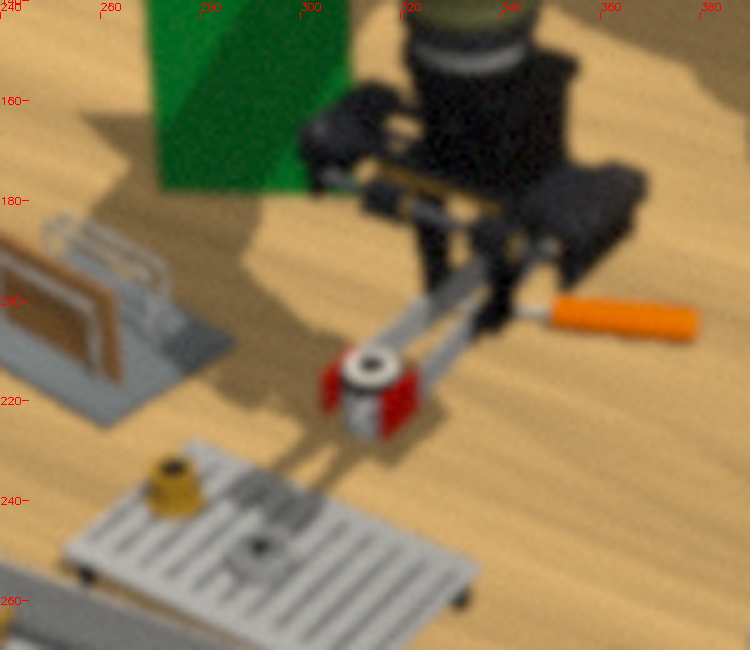

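The seal came up upright between the red jaws (ring at (314,213)). The bearing (292,250) and bush (275,238) are undisturbed. I move to the photo position.

```bash
python3 - <<'E'
from h import *
s=load("scene16.npz");print(onz(s,[[314.2,212.6]],.210),"pred",.5617+.1,-.0514-.0051)
E
python3 -m creep '[[0,0,0,-0.08,0,0,20],[0,0,0,-0.08,0,0,20],[0,0,0,-0.077,0,0,20],[0,0,0,0,0,0,20]]';python3 go.py .4889 .2318 .2 -1.387
```

```text
[[ 0.66073559 -0.05290205  0.21      ]] pred 0.6617 -0.0565
time: 23.75
position: [0.5621, -0.0508, 0.3625]
tool_rot: [2.118, 0.194, -2.13]
ft_force: [0.4, -0.2, -2.9]
grip_width: 0.385
t 23.75 grasp [ 0.5612 -0.0512  0.1985] tooly yaw -1.3864597531421823 F [ 0.4196 -0.2194 -2.8744] w 33.5
tcp shift mm in tool axes [  -1.7533 -291.2626   20.1473] turn [ 0.0005  0.0059 -0.0012]
```

```bash
python3 -m creep '[[0,-15,2,0,0,0,20],[0,-30,2,0,0,0,20],[0,-35,2,0,0,0,20],[0,-35,2,0,0,0,20],[0,-35,2,0,0,0,20]]';python3 -m creep '[[0,-35,2,0,0,0,20],[0,-35,2,0,0,0,20],[0,-35,2,0,0,0,20],[0,-25,2,0,0,0,20],[0,-11,2,0,0,0,20]]';python3 -m creep '[[15,0,0,0,0,0,20],[25,0,0,0,0,0,20],[25,0,0,0,0,0,20],[15,0,0,0,0,0,20],[0,0,0,0,0,0,20]]';python3 -m creep '[[0,0,0,0,0,0,20],[0,0,0,0,0,0,20],[0,0,0,0,0,0,20]]';python3 go.py .4889 .2318 .1095 -1.387
python3 - <<'E'
from h import *
d=snap("scene",17);crop(d,340,160,500,310,5,"pics/r1.png")
d=snap("top",17);crop(d,100,50,300,220,4,"pics/r2.png")
E
```

```text
time: 24.25
position: [0.524, 0.0973, 0.3636]
tool_rot: [2.121, 0.192, -2.128]
ft_force: [1.0, -0.6, -2.2]
grip_width: 0.384
time: 24.75
position: [0.4874, 0.2355, 0.3635]
tool_rot: [2.118, 0.199, -2.126]
ft_force: [-0.2, -0.2, -1.6]
grip_width: 0.39
time: 25.25
position: [0.489, 0.2293, 0.2806]
tool_rot: [2.115, 0.189, -2.133]
ft_force: [-0.3, -0.5, -1.3]
grip_width: 0.387
time: 25.55
position: [0.49, 0.2316, 0.2849]
tool_rot: [2.124, 0.193, -2.124]
ft_force: [-0.4, -0.2, -1.1]
grip_width: 0.383
t 25.55 grasp [0.49   0.2312 0.1209] tooly yaw -1.3870764122014412 F [-0.3953 -0.1566 -1.1389] w 33.3
tcp shift mm in tool axes [11.3795 -0.4093  1.0758] turn [-0.0001  0.0006 -0.0026]
```

View pics/r1.png

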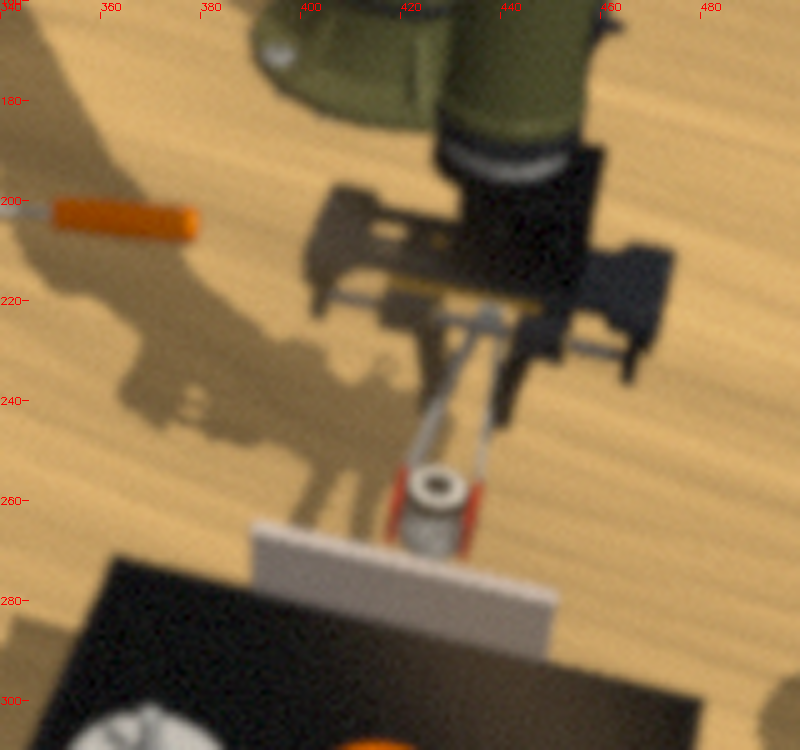

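View pics/r2.png

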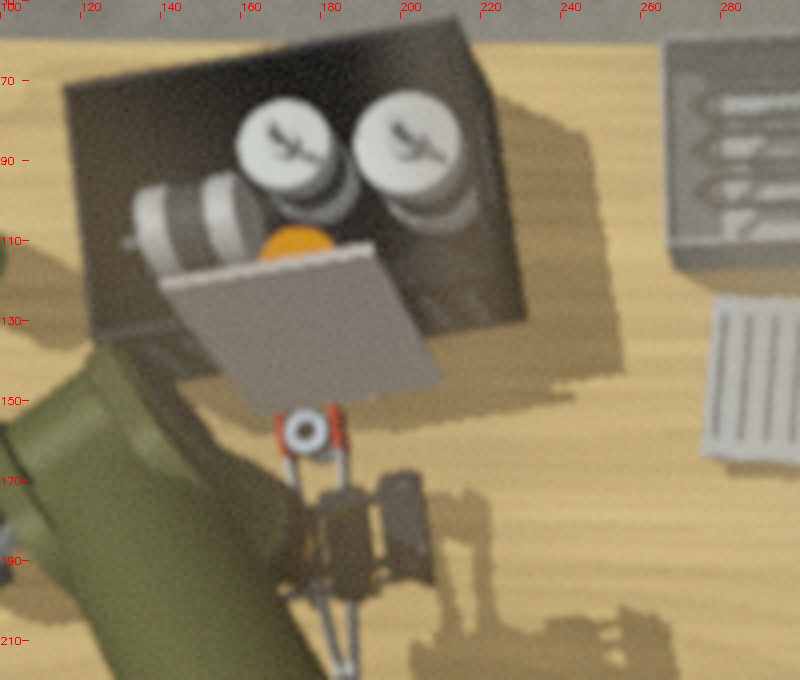

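The seal is upright between the red jaws in front of the board (ring at top (176,158) and scene (427,257)), and nothing touches the board. I measure both.

```bash
python3 -m creep '[[10,0,1,0,0,0,20],[0,0,0,0,0,0,20],[0,0,0,0,0,0,20],[0,0,0,0,0,0,20]]';python3 go.py .4889 .2318 .1095 -1.387
python3 - <<'E'
from h import *
np.set_printoptions(precision=4,suppress=True)
t=load("top17.npz");s=load("scene17.npz")
B=onz(t,[[165.5,153.7],[210,145.5]],.002);print("foot front",B,np.linalg.norm(B[1]-B[0]))
print("tri top corners", tri([t,s],[[141,120.5],[450.8,280.5]]),tri([t,s],[[193,111.5],[390.5,265.5]]))
print("ring",tri([t,s],[[176.3,157.9],[427.4,257.2]]),onz(t,[[176.3,157.9]],.1314),onz(s,[[427.4,257.2]],.1314))
n=np.array([.983,.184,0]);l=np.array([-.184,.983,0]);C=np.array([.6835,.268,0])
for nm,P in (("foot",B.mean(0)),("ring",tri([t,s],[[176.3,157.9],[427.4,257.2]])[0])): print(nm,"n",n@(P-C),"lat",l@(P-C))
print("foot yaw",np.arctan2(*(B[1]-B[0])[:2])) 
E
```

```text
time: 26.05
position: [0.4885, 0.2313, 0.2737]
tool_rot: [2.121, 0.193, -2.126]
ft_force: [-0.2, -0.1, -2.1]
grip_width: 0.392
t 26.05 grasp [0.4882 0.2307 0.1097] tooly yaw -1.3867017977409588 F [-0.1872 -0.0851 -2.1339] w 34.1
tcp shift mm in tool axes [ 0.1625 -0.4712 -0.4532] turn [ 0.0003  0.0029 -0.0026]
foot front [[0.6299 0.3311 0.002 ]
 [0.6579 0.19   0.002 ]] 0.14391828173145407
tri top corners (array([0.682 , 0.3439, 0.1693]), [np.float64(0.0014425289893686313), np.float64(0.0014425289893685645)]) (array([0.7087, 0.198 , 0.1709]), [np.float64(0.0014408336366154592), np.float64(0.0014408336366154549)])
ring (array([0.5856, 0.2519, 0.1276]), [np.float64(0.0004352981211249521), np.float64(0.0004352981211249116)]) [[0.5848 0.2502 0.1314]] [[0.5894 0.2535 0.1314]]
foot n -0.04031423714637621 lat -4.5203328039758735e-05
ring n -0.0992345854915999 lat 0.0022339869031807115
foot yaw 2.9456998986618794
```

```bash
python3 -m creep '[[0,1,-2,0,0,0,20],[0,0,0,0,0,0,20],[0,0,0,0,0,0,20],[0,0,0,0,0,0,20],[0,0,0,0,0,0,20]]';python3 -m creep '[[0,0,0,0,0,0,20],[0,0,0,0,0,0,20],[0,0,0,0,0,0,20],[0,0,0,0,0,0,20],[0,0,0,0,0,0,20]]';python3 go.py .4889 .2318 .1095 -1.387
python3 - <<'E'
from h import *
d=snap("scene",18);cv2.imwrite("pics/s1.png",d["img"][:,:,::-1])
d=snap("top",18);crop(d,120,90,260,220,5,"pics/s2.png")
E
```

```text
time: 26.55
position: [0.4907, 0.2306, 0.2737]
tool_rot: [2.121, 0.193, -2.126]
ft_force: [0.1, -0.3, -2.6]
grip_width: 0.389
time: 27.05
position: [0.4907, 0.2306, 0.2737]
tool_rot: [2.121, 0.193, -2.126]
ft_force: [-0.7, -0.8, -2.1]
grip_width: 0.384
t 27.05 grasp [0.4903 0.2301 0.1097] tooly yaw -1.3868012412589852 F [-0.68   -0.7939 -2.0721] w 33.4
tcp shift mm in tool axes [ 0.2046 -1.5285  1.5329] turn [ 0.0002  0.0028 -0.0027]
```

View pics/s1.png

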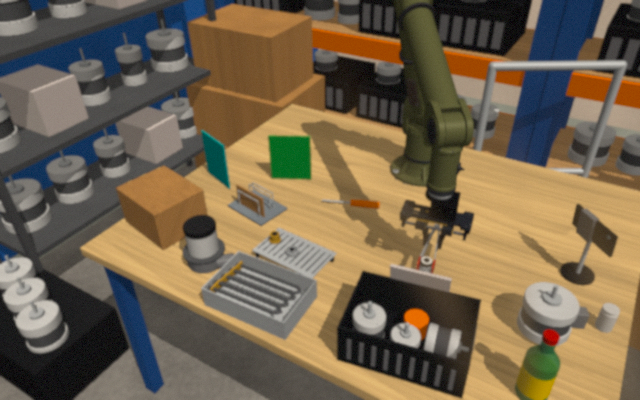

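View pics/s2.png

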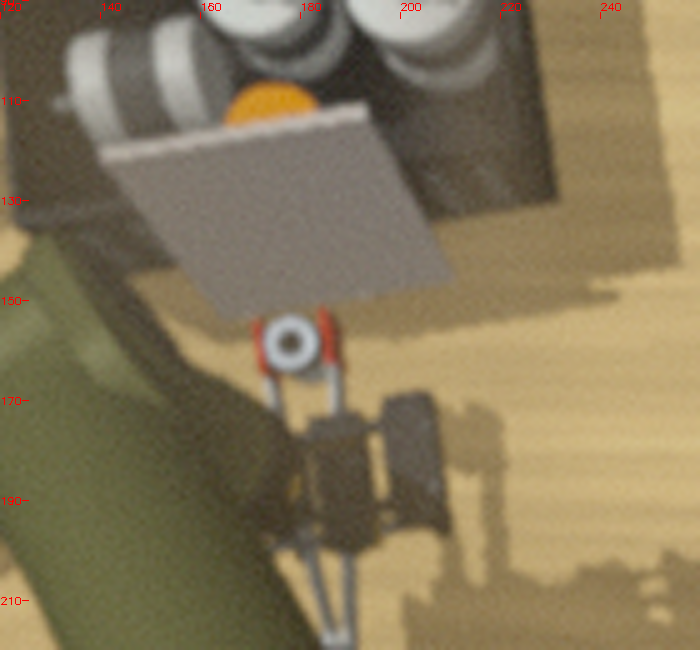

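The board leans squarely (top edge (140,121)–(193,111) in the top view). The seal (177,158) is held steady and upright in front of its middle. The look-alikes, bearing and bush are where they were, so I hand in.

```bash
python3 -c "
from bench import ctrl
print(ctrl.close_job())"
```

```text
the job is handed in; nothing more can be done
None
```

The job is handed in at about 27 s of robot time. The white board leans square against the middle of the crate's front rim. The tongs hold the seal upright in front of it. No verdict was reported.

**Board:** I lifted it out of the rack by its top edge and leaned it back 0.26 rad. I let go only after feeling both bench and rim contact. In the last pictures its foot front edge is about 40 mm from the crate face, as planned, and its top edge is parallel to the rim.

**Seal:** The tongs' grips stopped at about 33.5 mm on the seal, with 24 N set, and the lift was clean. Only the red jaws touched the seal. Its centre is about 8 cm from the board's front face, 2 mm or less off the middle, and about 0.10 m above the bench. The hold was steady over the last second before hand-in, with the tongs clear of the board, crate and plate. The bearing, the bush and the green and turquoise boards are where they were.

**Disagreements and limits:**
- The two cameras differed by 4–5 mm on the seal's position on the plate, and by about 5 mm at the end. I used averages and the tongs' position relative to the seal.
- My white-ring mask failed in the scene view and was poor in the top view, so I read the ring's centre from the enlarged crops.
- One move was refused because a turn was over the limit. I retyped it and it had no effect on the job.

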